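# Lay out shock bodies and bumper beside the car's front and rear ends

## Robot

A 6-joint arm with a two-finger parallel gripper is mounted at the origin on the work surface. World frame = base frame: x ahead of the robot, y to its left, z up, the work surface at z = 0. Lengths are in m, angles in rad, forces in N, time in s.
With the tool pointing down it reaches from about 0.325 to 0.9 m from the base axis. Payload 3.5 kg.
Tool frame: the origin (TCP) lies on the centre line of the jaws, within the pads' length; the fingertips stand 8 mm ahead of it and the grasp point (between the pads) lies 11 mm behind it; z points along the fingers, y is the direction in which the jaws open and shut (so a half turn about z gives the same grasp; the last joint's range is limited). The gripper opens to 85 mm and grips with 20 to 120 N. Pads are 22 mm wide; open, the fingers measure 114 mm over their backs; the gripper's body (76 mm by 85 mm) begins 54 mm behind the grasp point. The pads swing forward as they close: fully open they stand 13 mm farther back than shut.
Start: joints at [-0.103, 0.276, -0.026, 1.268, 0, 1.467], TCP at [0.625, -0, 0.239] pointing down, gripper open.
Joint ranges: [-3.12, 3.12], [-0.85, 1.88], [-1.08, 1.24], [-1.95, 2.15], [-1.57, 1.53], [-3.14, 3.14]. Speed limits (rad/s): [2.57, 2.57, 3.14, 3.14, 3.14, 3.14].

## Interface

Orientations are given as a 3x3 rotation matrix whose columns are the frame's x, y, z axes.
In Python, from bench import arm gives the robot as it stands.
- The arm moves only by the tool step_arm, never from a script. Its argument "plan" is a list that holds one entry, the list of rows, each a list of 7 numbers: the finger opening in cm, from 0 to 8.54, then the shift along the tool's x, y, z in cm, then the turn, a rotation vector about the tool's x, y, z in rad. A call has 1 to 10 rows; each row shifts and turns the commanded pose from where the row before left it, along the tool's axes as they then stand; what a row does not reach is not made up. A row lasts 1/12 s, in which the tool goes at most 41.7 mm and 7.16 degrees, less where a joint would pass 70% of its speed; a pose out of reach is approached as far as the arm can. A call with a gripper value outside its range is refused whole. The fingers move at their own pace and stop on an object; "squeeze" is the grip in N (left out, the last holds). Time passes only in rows, so rows that do not move let the fingers close. It gives the time, the measured TCP pose, the force and the opening at its end, in the units of the state.
- arm.observe(): the state, without advancing time (a new reading comes with each control period).
- arm.get_image(name): name is "scene" or "side" or "wrist"; returns the picture (384x512x3 uint8, red, green, blue); there is no depth.
- arm.calibration(name): a dict with "K" (3x3 intrinsics, pixels), "view" (4x4, takes a point from world to camera coordinates). Camera axes: x right, y down, z forward; pixel columns grow to the right and rows downward; lengths in m; the calibration is good to about 2 mm. A picture is of the moment at which its call begins: read the wrist's pose just before it. calibration takes no time and is no camera call; for the wrist camera it gives the pose at the moment of the call.
- arm.job_done(): hands the job in, once; it reports no verdict.
Trained networks look in the newest picture that a camera, given by its name, has taken for a name from the list of things; names that differ only in an ending like _2 or _b are one class to them, and where a whole thing is asked for, a point or a joint stands for the part that bears it (a point fixed in the world has none). Each returns a list of dicts, best first, with "confidence" (0 to 1); they miss things now and then, are a little off and sometimes report something else, mostly with a low value. They report only what shows in the picture. A call takes as long as a camera call. They do not tell look-alikes from the thing itself.
- arm.outline_of(camera, query): "region" (384x512 bool, what is visible of it) and "xy" ([column, row] in pixels, amid what is visible of it).
The state is a dict: "time": time; "q": joint angles; "joint_vel": joint speeds; "joint_torque": joint torques, N m; "tcp_pos": TCP position; "orientation": TCP orientation; "ft_force": force on the tool from outside, world axes, zero at the start; "ft_torque": the same for the moment, N m; "gripper_width": finger opening in m.
Only numpy, scipy, OpenCV 4.12 (cv2) and the standard library are available. Lean on these libraries where they do the work, as an engineer would, in place of code of your own. Each camera call takes 0.05 s, during which the arm holds its last target.

## Task

Lay the stripped car's parts out for reassembly beside the end they belong to: the two short shock bodies beside the front end, one on its left and one on its right, and the two long ones likewise beside the rear end, each lying parallel to the car's fore-and-aft line, abreast of the gear case with its middle 7 cm out from the case's middle; the white nylon bumper block goes flat and square across in front of the front end's nose, its middle 10 cm ahead of the middle of the gear case. Set everything down rather than dropping it, and leave the two ends, the glass lap timer puck and the pinion where they stand.

Things in the scene. Friction and masses are not known exactly. Their poses are not given: they have to be found in the camera images.
- front_end: Front end of the car: grey gear case 54 (fore-aft) x 44 x 40 mm high, black tower plate across its back (76 mm wide, 56 high, 31 behind the case's middle), flat metal nose tongue at table level to 55 mm ahead of the middle, no motor; drive cups 30 mm out each side. Origin on the table under the case's middle; own -x points forward over the nose, y across, z up. Loose, 0.45 kg
- rear_end: Rear end of the car: grey gear case 60 (fore-aft) x 48 x 42 mm high, black tower plate across its back (84 mm wide, 58 high, 35 behind the middle) with two wing arms, round motor can (36 mm dia, 50 long) lying crosswise 51 mm ahead of the middle; drive cups 32 mm out each side. Origin on the table under the case's middle; x axis fore-and-aft (motor at -x), y across. Loose, 0.55 kg
- short_shock_a: First short chrome shock body (a front one), lying down: bright tube 18 mm in diameter with a 22 mm square cap at each end (so it does not roll) and a small black eyelet past the +x cap, 60 mm long over all. Origin on the tube's axis at mid-length, 11 mm above the table; x axis along the tube. The two short ones are alike and may be swapped or turned end for end. About 45 g.
- short_shock_b: Second short chrome shock body (a front one), lying down: bright tube 18 mm in diameter with a 22 mm square cap at each end (so it does not roll) and a small black eyelet past the +x cap, 60 mm long over all. Origin on the tube's axis at mid-length, 11 mm above the table; x axis along the tube. The two short ones are alike and may be swapped or turned end for end. About 45 g.
- long_shock_a: First long chrome shock body (a rear one), lying down: bright tube 18 mm in diameter with a 22 mm square cap at each end (so it does not roll) and a small black eyelet past the +x cap, 92 mm long over all. Origin on the tube's axis at mid-length, 11 mm above the table; x axis along the tube. The two long ones are alike and may be swapped or turned end for end. About 65 g.
- long_shock_b: Second long chrome shock body (a rear one), lying down: bright tube 18 mm in diameter with a 22 mm square cap at each end (so it does not roll) and a small black eyelet past the +x cap, 92 mm long over all. Origin on the tube's axis at mid-length, 11 mm above the table; x axis along the tube. The two long ones are alike and may be swapped or turned end for end. About 65 g.
- bumper: White nylon bumper block with rounded ends and two screw holes in its top: 72 mm long, 26 mm thick, 24 mm high. Origin at the centre of its underside; y axis along its length, x across its 26 mm thickness, z up. The same both ways round. About 45 g.
- lap_puck: Lap timer puck of green glass, 56 mm in diameter and 16 mm high, with a dark disc on its top; it lies somewhere among the parts and is to be left alone. Origin at the centre of its underside.
- pinion: Small dark steel pinion gear, 25 mm in diameter over its teeth, 12 mm high, lying flat near the middle of the table between the parts; to be left alone. Origin at the centre of its underside.
There are look-alikes about, which are no part of the job. What is shaped like the long_shock_a but turquoise is not meant. Leave any orange look-alike of the bumper alone.

How it is judged:
At the end, for the whole second after the job is handed in: Each side of the front end has a short shock body, each side of the rear end a long one: centre within 15 mm of x=0 and of y=+-70 mm in that end's frame, parallel within 0.26 rad. Bumper within 15 mm of x=-100, y=0 mm of the front end, square within 0.26 rad. All five flat on the table, at rest ((((x of short_shock_a in the frame of front_end between -0.015 and 0.015 m and y of short_shock_a in the frame of front_end between 0.055 and 0.085 m and angle between the x axis of short_shock_a and the x axis of front_end, either way round below 0.26 rad and height (world z) of short_shock_a below 0.015 m) and (x of short_shock_b in the frame of front_end between -0.015 and 0.015 m and y of short_shock_b in the frame of front_end between -0.085 and -0.055 m and angle between the x axis of short_shock_b and the x axis of front_end, either way round below 0.26 rad and height (world z) of short_shock_b below 0.015 m)) or ((x of short_shock_b in the frame of front_end between -0.015 and 0.015 m and y of short_shock_b in the frame of front_end between 0.055 and 0.085 m and angle between the x axis of short_shock_b and the x axis of front_end, either way round below 0.26 rad and height (world z) of short_shock_b below 0.015 m) and (x of short_shock_a in the frame of front_end between -0.015 and 0.015 m and y of short_shock_a in the frame of front_end between -0.085 and -0.055 m and angle between the x axis of short_shock_a and the x axis of front_end, either way round below 0.26 rad and height (world z) of short_shock_a below 0.015 m))) and (((x of long_shock_a in the frame of rear_end between -0.015 and 0.015 m and y of long_shock_a in the frame of rear_end between 0.055 and 0.085 m and angle between the x axis of long_shock_a and the x axis of rear_end, either way round below 0.26 rad and height (world z) of long_shock_a below 0.015 m) and (x of long_shock_b in the frame of rear_end between -0.015 and 0.015 m and y of long_shock_b in the frame of rear_end between -0.085 and -0.055 m and angle between the x axis of long_shock_b and the x axis of rear_end, either way round below 0.26 rad and height (world z) of long_shock_b below 0.015 m)) or ((x of long_shock_b in the frame of rear_end between -0.015 and 0.015 m and y of long_shock_b in the frame of rear_end between 0.055 and 0.085 m and angle between the x axis of long_shock_b and the x axis of rear_end, either way round below 0.26 rad and height (world z) of long_shock_b below 0.015 m) and (x of long_shock_a in the frame of rear_end between -0.015 and 0.015 m and y of long_shock_a in the frame of rear_end between -0.085 and -0.055 m and angle between the x axis of long_shock_a and the x axis of rear_end, either way round below 0.26 rad and height (world z) of long_shock_a below 0.015 m))) and x of bumper in the frame of front_end between -0.115 and -0.085 m and y of bumper in the frame of front_end between -0.015 and 0.015 m and angle between the x axis of bumper and the x axis of front_end, either way round below 0.26 rad and angle between bumper's own z axis and vertical below 0.15 rad and height (world z) of bumper below 0.005 m and linear speed of each of short_shock_a, short_shock_b, long_shock_a, long_shock_b, bumper below 0.02 m/s); the robot touches nothing.
It fails at once if the front end or the rear end is shifted more than 15 mm (distance of any of front_end, rear_end from where it was at the start of the episode above 0.015 m).
It fails at once if the lap timer puck or the pinion is shifted more than 15 mm (distance of any of lap_puck, pinion from where it was at the start of the episode above 0.015 m).
It fails at once if a part is dropped or thrown: out of the fingers, 15 mm or more clear of the table and moving faster than 0.25 m/s ((height (world z) of short_shock_a above 0.026 m and linear speed of short_shock_a above 0.25 m/s and contact force between the fingers and short_shock_a below 0.02 N) or (height (world z) of short_shock_b above 0.026 m and linear speed of short_shock_b above 0.25 m/s and contact force between the fingers and short_shock_b below 0.02 N) or (height (world z) of long_shock_a above 0.026 m and linear speed of long_shock_a above 0.25 m/s and contact force between the fingers and long_shock_a below 0.02 N) or (height (world z) of long_shock_b above 0.026 m and linear speed of long_shock_b above 0.25 m/s and contact force between the fingers and long_shock_b below 0.02 N) or (height (world z) of bumper above 0.015 m and linear speed of bumper above 0.25 m/s and contact force between the fingers and bumper below 0.02 N)).
It also fails if it takes over 128 s, if anything falls off the work surface, if the arm or the gripper's body presses on something with over 40 N, if the wrist force passes 120 N, or if a joint passes its speed limit or range.

## Working session

There is one attempt and no reset: what is moved stays moved. The work goes in short steps, Python scripts to look and compute and a tool call to move; the robot and the scene stay as the last step left them, time stands still between calls to the robot, and variables do not carry over. Pictures are saved under pics/ and viewed, and the job is handed in when it is done.

Besides the shell and the picture viewer there is one more tool, called after "Emit:" as name(argument=value, ...), one argument or row to a line, values as JSON. step_arm: Moves the arm, as the interface text tells. Its arguments: {"type":"object","properties":{"plan":{"type":"array","items":{"type":"array","items":{"type":"array","items":{"type":"number"}}}},"squeeze":{"type":"number"}},"required":["plan"]}

```bash
mkdir -p pics; ls; python3 - <<'E'
from bench import arm
import cv2
for n in ("scene","side","wrist"):
    im=arm.get_image(n); cv2.imwrite(f"pics/{n}0.png",im[:,:,::-1])
    c=arm.calibration(n); print(n,c["K"],c["view"])
s=arm.observe(); print(s)
E
```

```text
pics
scene [[390.1569513    0.         252.66074809]
 [  0.         390.1569513  188.00388554]
 [  0.           0.           1.        ]] [[ 0.30059956  0.95361052 -0.01633636 -0.10516901]
 [ 0.53244107 -0.18199918 -0.82666971 -0.23774265]
 [-0.79129413  0.2397984  -0.56245028  1.6756457 ]
 [ 0.          0.          0.          1.        ]]
side [[469.81030546   0.         252.8073503 ]
 [  0.         469.81030546 181.83938292]
 [  0.           0.           1.        ]] [[-0.98646659 -0.1629566  -0.01813313  0.50151038]
 [-0.07226702  0.53139326 -0.84403714  0.09555301]
 [ 0.14717724 -0.83130401 -0.53597808  1.23229366]
 [ 0.          0.          0.          1.        ]]
wrist [[280.27941674   0.         252.93411473]
 [  0.         280.27941674 189.62065416]
 [  0.           0.           1.        ]] [[ 9.99998508e-01  1.17526438e-03 -1.26593223e-03 -6.24236339e-01]
 [ 1.50581185e-03 -9.52194035e-01  3.05490182e-01 -4.05985725e-02]
 [-8.46381388e-04 -3.05491633e-01 -9.52194384e-01  3.79766669e-01]
 [ 0.00000000e+00  0.00000000e+00  0.00000000e+00  1.00000000e+00]]
{'time': 0.15, 'q': array([-1.03415120e-01,  2.76988743e-01, -2.75198813e-02,  1.26798951e+00,
        4.74222942e-06,  1.46739864e+00]), 'joint_vel': array([-5.98044102e-04, -2.58581841e-03,  3.54133094e-03, -1.30650693e-05,
       -4.50985592e-04, -7.45847341e-04]), 'joint_torque': array([ 1.17211301e-03, -4.46055973e+01,  2.95638728e+01,  1.04999804e-02,
       -4.45402588e-05, -1.76044369e-05]), 'tcp_pos': array([6.24430122e-01, 4.10876788e-05, 2.38419302e-01]), 'orientation': array([[ 1.75931571e-05,  9.99998568e-01, -1.69222498e-03],
       [ 9.99999984e-01, -1.72879111e-05,  1.80395893e-04],
       [ 1.80366380e-04, -1.69222813e-03, -9.99998552e-01]]), 'ft_force': array([0.40341565, 0.6577843 , 0.06315766]), 'ft_torque': array([-0.04467577, -0.01845192,  0.02197322]), 'gripper_width': 0.08598947884818986}
```

View pics/scene0.png

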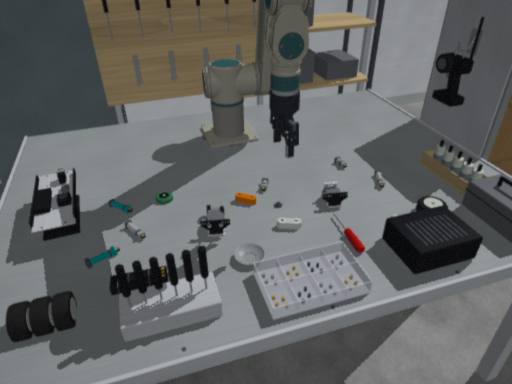

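View pics/side0.png

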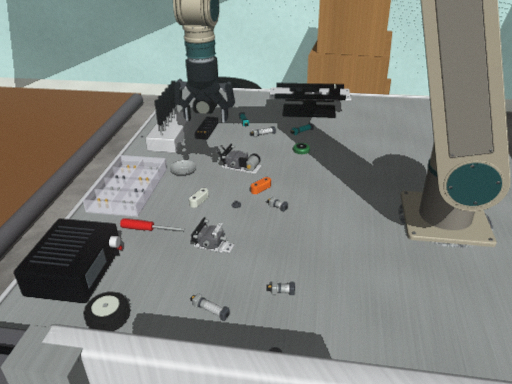

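View pics/wrist0.png

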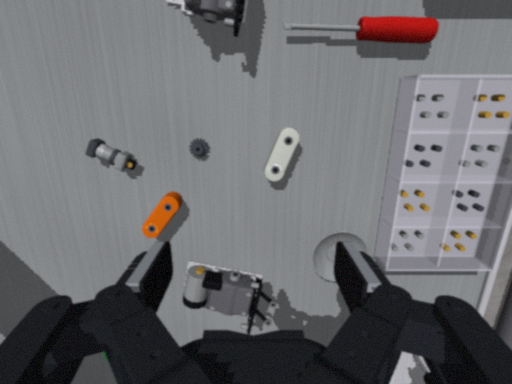

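```bash
cat > h.py <<'E'
from bench import arm
import numpy as np, cv2
def ray(cam,px,z,c=None):
    c=c or arm.calibration(cam); K=np.array(c["K"]); V=np.array(c["view"]); R=V[:3,:3]; t=V[:3,3]
    px=np.atleast_2d(px).astype(float)
    d=(np.linalg.inv(K)@np.c_[px,np.ones(len(px))].T).T@R   # R^T d
    o=-R.T@t
    return o[:2]+d[:,:2]*((z-o[2])/d[:,2])[:,None]
def proj(cam,P,c=None):
    c=c or arm.calibration(cam); K=np.array(c["K"]); V=np.array(c["view"])
    p=(V[:3,:3]@np.atleast_2d(P).T).T+V[:3,3]; q=(K@p.T).T; return q[:,:2]/q[:,2:]
def snap(cam,name):
    c=arm.calibration(cam); im=arm.get_image(cam); cv2.imwrite(f"pics/{name}.png",cv2.resize(im[:,:,::-1],(768,576))); return im,c
def det(cam,q,z,c=None,mn=0.15):
    out=[]
    for d in arm.outline_of(cam,q):
        if d["confidence"]<mn: continue
        m=d["region"].astype(np.uint8)
        ys,xs=np.nonzero(m)
        if len(xs)<8: continue
        w=ray(cam,np.c_[xs,ys],z,c)
        r=cv2.minAreaRect((w*1000).astype(np.float32))
        (cx,cy),(a,b),ang=r
        if a<b: a,b=b,a; ang+=90
        out.append((q,round(d["confidence"],2),np.round(d["xy"]).tolist(),"cen",np.round(w.mean(0)*1000).tolist(),"rect",round(cx),round(cy),round(a),round(b),"longax",round((ang+90)%180-90,1)))
    return out
E
python3 - <<'E'
from h import *
for cam in("scene","side"):
    snap(cam,cam+"1")
    for q,z in(("front_end",.02),("rear_end",.02),("short_shock_a",.011),("long_shock_a",.011),("bumper",.012),("lap_puck",.008),("pinion",.006)):
        for o in det(cam,q,z): print(cam,*o)
print(arm.observe()["time"])
E
```

```text
scene front_end 0.62 [331.0, 196.0] cen [585.0, 194.0] rect 580 196 128 87 longax 0.1
scene rear_end 0.7 [213.0, 219.0] cen [592.0, -193.0] rect 588 -192 145 87 longax -18.8
scene short_shock_a 0.65 [264.0, 186.0] cen [447.0, 8.0] rect 443 8 67 18 longax -24.4
scene short_shock_a 0.45 [337.0, 164.0] cen [397.0, 321.0] rect 396 322 78 38 longax 5.7
scene long_shock_a 0.7 [137.0, 229.0] cen [548.0, -422.0] rect 547 -422 105 28 longax 26.5
scene long_shock_a 0.69 [121.0, 206.0] cen [414.0, -460.0] rect 414 -461 103 35 longax 42.9
scene long_shock_a 0.64 [102.0, 255.0] cen [633.0, -514.0] rect 631 -512 92 39 longax -67.0
scene long_shock_a 0.59 [380.0, 178.0] cen [534.0, 396.0] rect 533 396 103 24 longax -22.8
scene bumper 0.7 [289.0, 226.0] cen [666.0, 13.0] rect 667 12 72 55 longax 71.3
scene bumper 0.52 [248.0, 200.0] cen [504.0, -74.0] rect 503 -74 75 48 longax 51.0
scene lap_puck 0.51 [164.0, 196.0] cen [410.0, -321.0] rect 409 -321 67 57 longax -18.8
scene pinion 0.61 [281.0, 205.0] cen [562.0, 16.0] rect 559 16 26 22 longax -18.7
side front_end 0.61 [208.0, 237.0] cen [583.0, 184.
[... 308 characters left out ...]
g_shock_a 0.66 [212.0, 306.0] cen [532.0, 396.0] rect 534 395 93 32 longax -23.8
side long_shock_a 0.55 [262.0, 131.0] cen [543.0, -427.0] rect 543 -428 90 43 longax 28.9
side long_shock_a 0.53 [238.0, 163.0] cen [590.0, -215.0] rect 596 -221 197 121 longax -31.3
side long_shock_a 0.52 [303.0, 128.0] cen [409.0, -467.0] rect 408 -467 100 46 longax 39.8
side long_shock_a 0.45 [244.0, 114.0] cen [631.0, -526.0] rect 631 -527 129 29 longax -68.3
side bumper 0.66 [262.0, 184.0] cen [500.0, -76.0] rect 500 -77 84 46 longax 51.4
side bumper 0.57 [198.0, 197.0] cen [662.0, 11.0] rect 663 10 92 46 longax 69.0
side lap_puck 0.46 [302.0, 148.0] cen [402.0, -324.0] rect 401 -324 70 50 longax -84.7
0.95
```

Emit:
step_arm(
  plan=[
    [[8.5, 4, -0.8, 0, 0, 0, 0], [8.5, 4, -0.8, 0, 0, 0, 0], [8.5, 4, -0.8, 0, 0, 0, 0], [8.5, 4, -0.8, 0, 0, 0, 0], [8.5, 4, -0.8, 0, 0, 0, 0], [8.5, 4, -0.8, 0, 0, 0, 0], [8.5, 0, 0, 0, 0, 0, 0], [8.5, 0, 0, 0, 0, 0, 0]],
  ],
)

```text
time: 1.62
tcp_pos: [0.5763, 0.2421, 0.2393]
orientation: [[-0.004, 1.0, 0.0], [1.0, 0.004, -0.0], [-0.0, 0.0, -1.0]]
ft_force: [0.2, -0.4, 0.1]
gripper_width: 0.0848
```

```bash
python3 - <<'E'
from h import *
s=arm.observe(); print(s["tcp_pos"],s["time"])
im,c=snap("wrist","w1")
for q,z in(("front_end",.03),("short_shock_a",.011),("long_shock_a",.011),("bumper",.018),("pinion",.01)):
        for o in det("wrist",q,z,c): print(*o)
import pickle; pickle.dump(c,open("w1.pkl","wb"))
E
```

```text
[0.57629168 0.24206246 0.2392848 ] 1.6167
front_end 0.67 [259.0, 204.0] cen [579.0, 192.0] rect 572 188 91 88 longax -9.8
front_end 0.35 [174.0, 309.0] cen [455.0, 21.0] rect 455 19 39 33 longax -5.6
short_shock_a 0.92 [103.0, 95.0] cen [390.0, 323.0] rect 391 323 66 23 longax 6.0
short_shock_a 0.86 [176.0, 312.0] cen [449.0, 4.0] rect 450 5 41 37 longax -46.2
long_shock_a 0.7 [216.0, 27.0] cen [532.0, 397.0] rect 534 396 95 24 longax -23.4
bumper 0.89 [306.0, 306.0] cen [659.0, 17.0] rect 658 16 84 36 longax 67.1
bumper 0.64 [236.0, 301.0] cen [553.0, 29.0] rect 553 29 24 21 longax -50.9
pinion 0.46 [236.0, 299.0] cen [552.0, 23.0] rect 552 24 26 23 longax 89.7
```

View pics/w1.png

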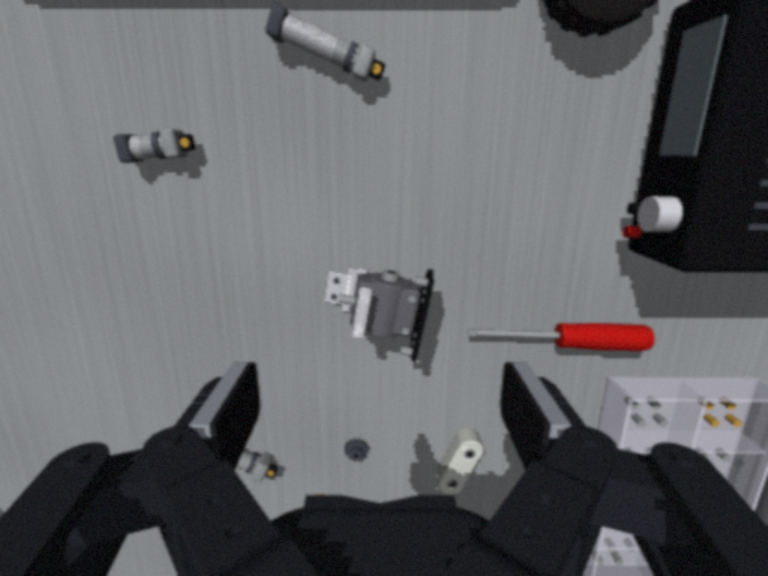

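```bash
python3 - <<'E'
from h import *
import pickle
im=cv2.imread("pics/w1.png"); cv2.imwrite("pics/w1c.png",cv2.resize(im[240:380,300:460],None,fx=5,fy=5,interpolation=2)[:600,:800])
c=pickle.load(open("w1.pkl","rb"))
E
```

```text
(no output)
```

View pics/w1c.png

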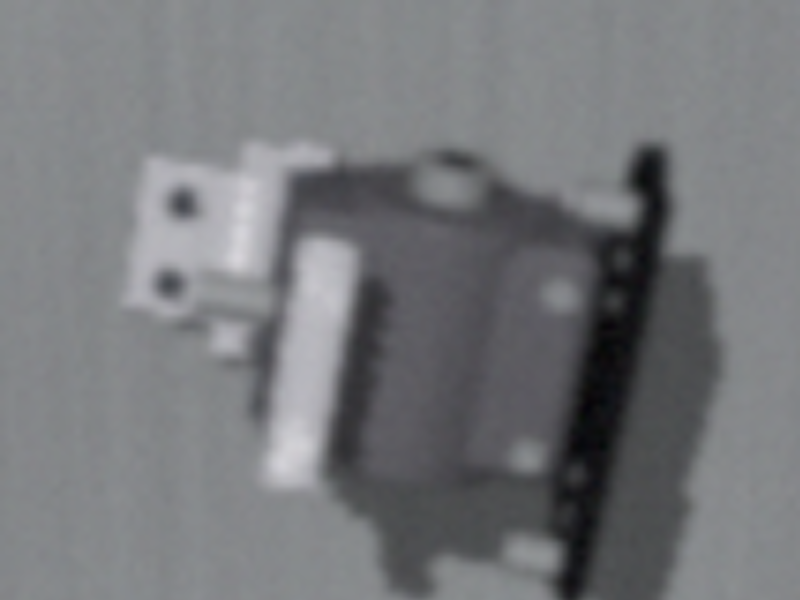

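```bash
cat > fe.py <<'E'
from h import *
import pickle
c=pickle.load(open("w1.pkl","rb"))
n=ray("wrist",np.array([[329,271.4],[325,300.6]])*2/3,.003,c); t=ray("wrist",np.array([[431.5,269],[415.5,358.5]])*2/3,.056,c)
print(n,t,np.linalg.norm(t[0]-t[1]))
for e in (n,t):
    d=e[0]-e[1]; print("yaw",np.degrees(np.arctan2(-d[0],d[1])))
nm,tm=n.mean(0),t.mean(0); d=tm-nm; print(np.linalg.norm(d)); print("yaw",np.degrees(np.arctan2(d[1],d[0])),"center",nm+d*55/86)
E
python3 fe.py
```

```text
[[0.53047256 0.2132654 ]
 [0.52582364 0.18473712]] [[0.61753443 0.23090673]
 [0.60743557 0.15258323]] 0.07897187881352719
yaw -9.255462818208304
yaw -7.347057370710698
0.08464849305788012
yaw -4.917572911722045 center [0.58208449 0.19436061]
```

Emit:
step_arm(
  plan=[
    [[8.5, 0, 0, 0, 0, 0, -0.12], [8.5, 0, 0, 0, 0, 0, -0.12], [8.5, 0, 0, 0, 0, 0, -0.12], [8.5, 0, 0, 0, 0, 0, -0.12], [8.5, 0, 0, 0, 0, 0, -0.12], [8.5, 0, 0, 0, 0, 0, -0.12], [8.5, 0, 0, 0, 0, 0, -0.12], [8.5, 0, 0, 0, 0, 0, -0.12], [8.5, 0, 0, 0, 0, 0, -0.12], [8.5, 0, 0, 0, 0, 0, -0.12]],
  ],
)

```text
time: 2.75
tcp_pos: [0.5774, 0.2387, 0.2393]
orientation: [[-0.933, 0.359, 0.0], [0.359, 0.933, -0.0], [-0.0, -0.0, -1.0]]
ft_force: [-0.6, 0.1, -0.5]
gripper_width: 0.0852
```

Emit:
step_arm(
  plan=[
    [[8.5, 0, 0, 0, 0, 0, -0.12], [8.5, 0, 0, 0, 0, 0, -0.12], [8.5, 0, 0, 0, 0, 0, -0.12], [8.5, 0, 0, 0, 0, 0, -0.12], [8.5, 2.5, 1.4, 2, 0, 0, 0], [8.5, 2.5, 1.4, 2, 0, 0, 0], [8.5, 2.5, 1.4, 2, 0, 0, 0], [8.5, 2.5, 1.4, 2, 0, 0, 0], [8.5, 2.5, 1.4, 2, 0, 0, 0], [8.5, 2.5, 1.4, 2, 0, 0, 0]],
  ],
)

```text
time: 3.58
tcp_pos: [0.4181, 0.3065, 0.1187]
orientation: [[-0.994, -0.107, 0.001], [-0.107, 0.994, 0.0], [-0.001, 0.0, -1.0]]
ft_force: [0.4, 0.3, -0.2]
gripper_width: 0.0849
```

```bash
cat >> h.py <<'E'
def goto(x,y,z,yaw):
    """print tool-frame shift (cm) and turn needed; yaw = world azimuth of tool y, deg"""
    s=arm.observe(); R=s["orientation"]; p=s["tcp_pos"]
    d=np.array([x,y,z])-p
    cur=np.degrees(np.arctan2(R[1,1],R[0,1]))
    dy=(yaw-cur+180)%360-180
    print("t",round(s["time"],2),"pos",np.round(p*1000,1),"yaw",round(cur,1),"tilt",np.round(R[:2,2],4),"w",round(s["gripper_width"]*1000,1),"F",np.round(s["ft_force"],1),"q6",round(s["q"][5],2))
    print("  shift now (before turn) cm",np.round(R.T@d*100,2)," turn tz",round(-np.radians(dy),3))
    a=np.radians(yaw); R2=np.c_[[np.sin(a)*-1,np.cos(a),0],[np.cos(a),np.sin(a),0],[0,0,-1]]
    print("  shift after turn cm",np.round(R2.T@d*100,2))
E
python3 - <<'E'
from h import *
goto(.391,.323,.1,96)
im,c=snap("wrist","w2")
for o in det("wrist","short_shock_a",.011,c): print(*o)
E
```

```text
t 3.58 pos [418.1 306.5 118.7] yaw 96.1 tilt [0.0006 0.0004] w 84.9 F [ 0.4  0.3 -0.2] q6 0.4
  shift now (before turn) cm [2.52 1.93 1.87]  turn tz 0.002
  shift after turn cm [2.53 1.92 1.87]
short_shock_a 0.71 [277.0, 163.0] cen [391.0, 322.0] rect 394 323 61 23 longax 6.7
```

View pics/w2.png

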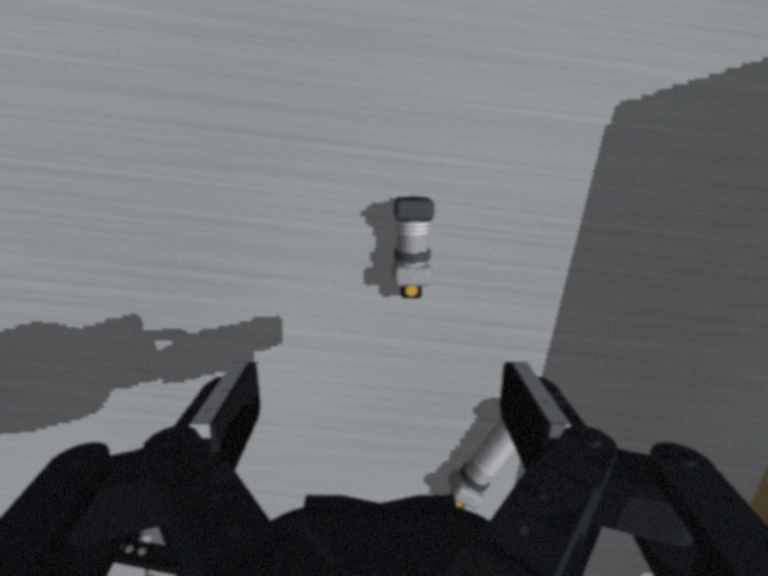

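Emit:
step_arm(
  plan=[
    [[8.5, 1.3, 0.85, 1, 0, 0, 0], [8.5, 1.3, 0.85, 1, 0, 0, 0], [8.5, 0, 0, 3, 0, 0, 0], [8.5, 0, 0, 3, 0, 0, 0], [8.5, 0, 0, 2, 0, 0, 0], [8.5, 0, 0, 0.6, 0, 0, 0], [8.5, 0, 0, 0, 0, 0, 0]],
  ],
)

```text
time: 4.27
tcp_pos: [0.3907, 0.3198, 0.0121]
orientation: [[-0.994, -0.107, -0.003], [-0.107, 0.994, -0.002], [0.003, -0.002, -1.0]]
ft_force: [-0.7, -0.4, 0.9]
gripper_width: 0.0847
```

```bash
python3 - <<'E'
from h import *
goto(.391,.323,.012,96)
im,c=snap("wrist","w3")
E
```

```text
t 4.27 pos [390.7 319.8  12.1] yaw 96.2 tilt [-0.0026 -0.0018] w 84.7 F [-0.7 -0.4  0.9] q6 0.45
  shift now (before turn) cm [-0.06  0.31  0.01]  turn tz 0.003
  shift after turn cm [-0.06  0.31  0.01]
```

View pics/w3.png

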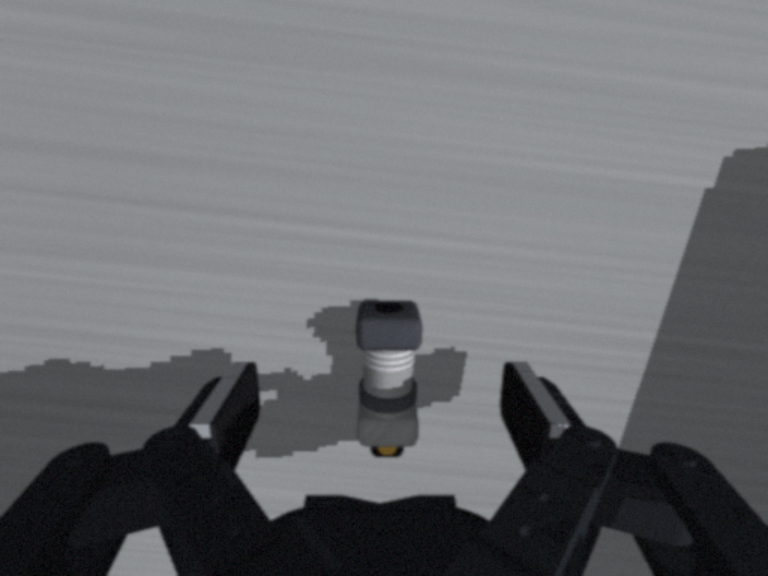

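Emit:
step_arm(
  plan=[
    [[1, 0, 0, 0, 0, 0, 0], [1, 0, 0, 0, 0, 0, 0], [1, 0, 0, 0, 0, 0, 0], [1, 0, 0, 0, 0, 0, 0], [1, 0, 0, 0, 0, 0, 0], [1, 0, 0, 0, 0, 0, 0], [1, 0, 0, 0, 0, 0, 0], [1, 0, 0, 0, 0, 0, 0]],
  ],
  squeeze=40,
)

```text
time: 4.98
tcp_pos: [0.3916, 0.3216, 0.0141]
orientation: [[-0.994, -0.109, 0.001], [-0.109, 0.994, 0.001], [-0.001, 0.001, -1.0]]
ft_force: [-0.7, -0.3, 6.0]
gripper_width: 0.0165
```

Emit:
step_arm(
  plan=[
    [[1, 0, 0, -1, 0, 0, 0], [1, 0, 0, -3, 0, 0, 0], [1, 0, 0, -3, 0, 0, 0], [1, 0, 0, -3, 0, 0, 0], [1, 0, 0, 0, 0, 0, 0]],
  ],
)

```text
time: 5.4
tcp_pos: [0.3948, 0.3237, 0.1196]
orientation: [[-0.994, -0.109, 0.009], [-0.109, 0.994, 0.006], [-0.01, 0.005, -1.0]]
ft_force: [0.7, 0.3, 0.4]
gripper_width: 0.0164
```

```bash
python3 - <<'E'
from h import *
goto(.591,.263,.112,82.5)
im,c=snap("wrist","w4")
E
```

```text
t 5.4 pos [394.8 323.7 119.6] yaw 96.3 tilt [0.0092 0.0058] w 16.4 F [0.7 0.3 0.4] q6 0.45
  shift now (before turn) cm [-18.83  -8.18   0.9 ]  turn tz 0.24
  shift after turn cm [-20.24  -3.46   0.76]
```

View pics/w4.png

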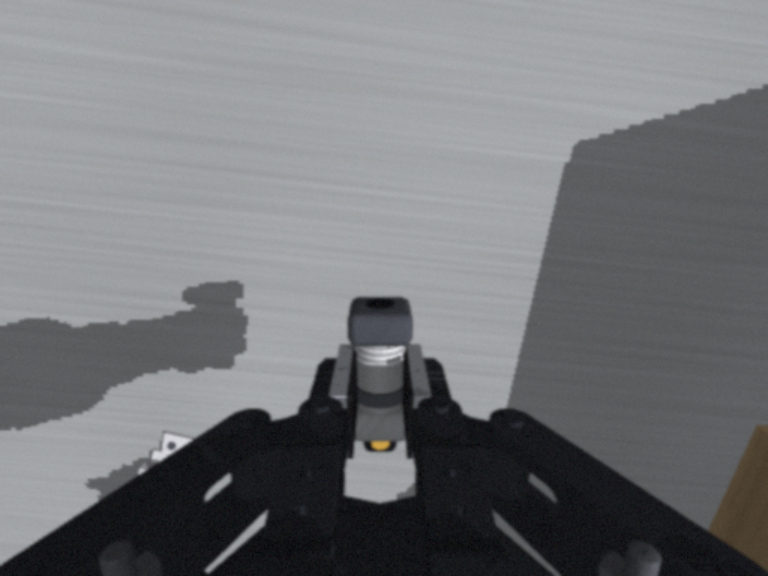

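Emit:
step_arm(
  plan=[
    [[1, 0, 0, 0, 0, 0, 0.12], [1, 0, 0, 0, 0, 0, 0.12], [1, -3.4, -0.6, 0, 0, 0, 0], [1, -3.4, -0.6, 0, 0, 0, 0], [1, -3.4, -0.6, 0, 0, 0, 0], [1, -3.4, -0.6, 0, 0, 0, 0], [1, -3.4, -0.6, 0, 0, 0, 0], [1, -3.3, -0.5, 0, 0, 0, 0], [1, 0, 0, 0, 0, 0, 0], [1, 0, 0, 0, 0, 0, 0]],
  ],
)

```text
time: 6.28
tcp_pos: [0.5883, 0.259, 0.1116]
orientation: [[-0.991, 0.133, -0.002], [0.133, 0.991, -0.001], [0.002, -0.001, -1.0]]
ft_force: [0.3, -0.2, -1.1]
gripper_width: 0.0164
```

```bash
python3 - <<'E'
from h import *
goto(.591,.263,.016,82.5)
im,c=snap("wrist","w5")
E
```

```text
t 6.28 pos [588.3 259.  111.6] yaw 82.4 tilt [-0.0023 -0.0006] w 16.4 F [ 0.3 -0.2 -1.1] q6 0.45
  shift now (before turn) cm [-0.23  0.44  9.56]  turn tz -0.002
  shift after turn cm [-0.21  0.44  9.56]
```

View pics/w5.png

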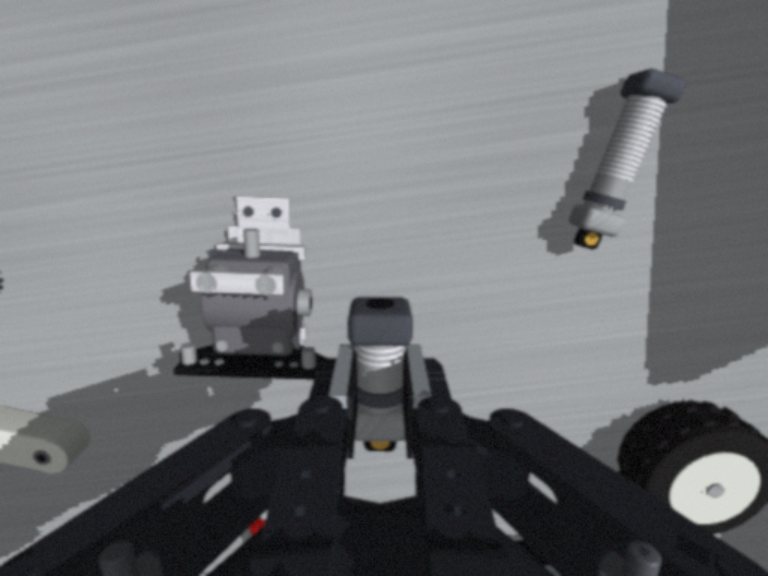

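```bash
python3 - <<'E'
from h import *
n=ray("wrist",np.array([[234.5,197.5],[289,197.5]])*2/3,.003); print(n)
d=n[1]-n[0]; u=np.array([d[1],-d[0]])/np.linalg.norm(d); print("yaw",np.degrees(np.arctan2(u[1],u[0])), n.mean(0)+.055*u)
t=ray("wrist",np.array([[187,348],[309,350]])*2/3,.056);print(t)
E
```

```text
[[0.52382564 0.18386929]
 [0.52787272 0.21471956]]
yaw -7.4736385809492285 [0.58038194 0.19214057]
[[0.59007097 0.16160028]
 [0.59907119 0.22190849]]
```

Emit:
step_arm(
  plan=[
    [[1, -0.1, 0.2, 2.5, 0, 0, 0], [1, -0.1, 0.2, 2.5, 0, 0, 0], [1, 0, 0, 2, 0, 0, 0], [1, 0, 0, 1.3, 0, 0, 0], [1, 0, 0, 0.7, 0, 0, 0], [1, 0, 0, 0.5, 0, 0, 0], [1, 0, 0, 0.2, 0, 0, 0], [1, 0, 0, 0, 0, 0, 0]],
  ],
)

```text
time: 7.0
tcp_pos: [0.5904, 0.264, 0.0167]
orientation: [[-0.991, 0.13, 0.001], [0.13, 0.991, 0.0], [-0.001, 0.0, -1.0]]
ft_force: [0.0, -0.2, -0.4]
gripper_width: 0.0162
```

```bash
python3 - <<'E'
from h import *
goto(.591,.263,.014,82.5)
E
```

```text
t 7.0 pos [590.4 264.   16.7] yaw 82.5 tilt [0.0006 0.0002] w 16.2 F [ 0.  -0.2 -0.4] q6 0.45
  shift now (before turn) cm [-0.08 -0.09  0.27]  turn tz 0.0
  shift after turn cm [-0.08 -0.09  0.27]
```

Emit:
step_arm(
  plan=[
    [[1, 0, 0, 0.2, 0, 0, 0], [1, 0, 0, 0.1, 0, 0, 0], [2.4, 0, 0, 0, 0, 0, 0], [3.4, 0, 0, 0, 0, 0, 0], [3.4, 0, 0, 0, 0, 0, 0], [3.4, 0, 0, 0, 0, 0, 0], [3.4, 0, 0, -1.5, 0, 0, 0], [3.4, 0, 0, -3, 0, 0, 0], [3.4, 0, 0, -4, 0, 0, 0], [3.4, 0, 0, -1.5, 0, 0, 0]],
  ],
)

```text
time: 7.83
tcp_pos: [0.593, 0.2646, 0.1185]
orientation: [[-0.991, 0.13, 0.007], [0.13, 0.991, 0.002], [-0.006, 0.003, -1.0]]
ft_force: [2.0, 0.2, 1.4]
gripper_width: 0.034
```

```bash
python3 - <<'E'
from h import *
goto(.533,.396,.10,67)
im,c=snap("wrist","w6")
for o in det("wrist","short_shock_a",.011,c): print(*o)
for o in det("wrist","long_shock_a",.011,c): print(*o)
E
```

```text
t 7.83 pos [593.  264.6 118.5] yaw 82.5 tilt [0.0066 0.0022] w 34.0 F [2.  0.2 1.4] q6 0.45
  shift now (before turn) cm [ 7.67 12.24  1.84]  turn tz 0.271
  shift after turn cm [10.65  9.75  1.85]
short_shock_a 0.74 [253.0, 187.0] cen [591.0, 263.0] rect 593 263 60 22 longax -7.5
long_shock_a 0.97 [403.0, 95.0] cen [531.0, 397.0] rect 535 396 95 31 longax -23.0
```

View pics/w6.png

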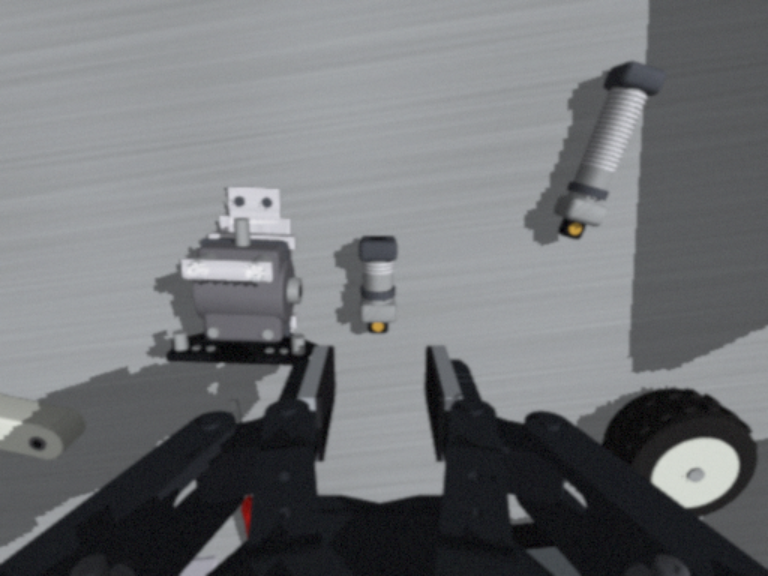

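Emit:
step_arm(
  plan=[
    [[6, 0, 0, 0, 0, 0, 0.09], [6, 0, 0, 0, 0, 0, 0.09], [6, 0, 0, 0, 0, 0, 0.09], [6, 2.65, 2.4, 0.5, 0, 0, 0], [6, 2.65, 2.4, 0.5, 0, 0, 0], [6, 2.65, 2.4, 0.5, 0, 0, 0], [6, 2.65, 2.4, 0.5, 0, 0, 0], [6, 0, 0, 2, 0, 0, 0], [6, 0, 0, 0, 0, 0, 0]],
  ],
)

```text
time: 8.73
tcp_pos: [0.5254, 0.3931, 0.0679]
orientation: [[-0.922, 0.387, -0.008], [0.387, 0.922, -0.005], [0.005, -0.008, -1.0]]
ft_force: [-0.6, -1.6, -1.3]
gripper_width: 0.0604
```

```bash
python3 - <<'E'
from h import *
goto(.534,.396,.015,67)
im,c=snap("wrist","w7")
for o in det("wrist","long_shock_a",.011,c): print(*o)
E
```

```text
t 8.73 pos [525.4 393.1  67.9] yaw 67.2 tilt [-0.0078 -0.0049] w 60.4 F [-0.6 -1.6 -1.3] q6 0.94
  shift now (before turn) cm [-0.71  0.64  5.28]  turn tz 0.004
  shift after turn cm [-0.68  0.6   5.29]
long_shock_a 0.76 [263.0, 212.0] cen [532.0, 396.0] rect 536 395 95 23 longax -22.5
```

View pics/w7.png

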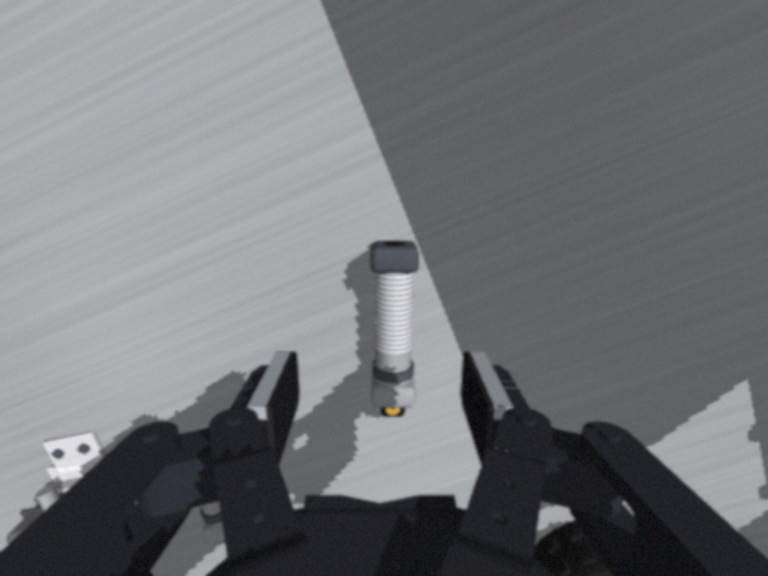

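Emit:
step_arm(
  plan=[
    [[6, -0.3, 0.2, 2, 0, 0, 0], [6, -0.3, 0.2, 2, 0, 0, 0], [6, 0, 0, 0.8, 0, 0, 0], [6, 0, 0, 0, 0, 0, 0], [6, 0, 0, 0, 0, 0, 0]],
  ],
)

```text
time: 9.25
tcp_pos: [0.5372, 0.3938, 0.0252]
orientation: [[-0.92, 0.391, -0.001], [0.391, 0.92, -0.001], [0.001, -0.001, -1.0]]
ft_force: [-0.1, 0.6, 0.7]
gripper_width: 0.0599
```

```bash
python3 - <<'E'
from h import *
goto(.534,.396,.014,67)
E
```

```text
t 9.25 pos [537.2 393.8  25.2] yaw 67.0 tilt [-0.0012 -0.0007] w 59.9 F [-0.1  0.6  0.7] q6 0.94
  shift now (before turn) cm [0.38 0.08 1.12]  turn tz -0.001
  shift after turn cm [0.38 0.08 1.12]
```

Emit:
step_arm(
  plan=[
    [[6, 0.3, 0.1, 1.1, 0, 0, 0], [1, 0, 0, 0, 0, 0, 0], [1, 0, 0, 0, 0, 0, 0], [1, 0, 0, 0, 0, 0, 0], [1, 0, 0, 0, 0, 0, 0], [1, 0, 0, 0, 0, 0, 0], [1, 0, 0, 0, 0, 0, 0], [1, 0, 0, -1, 0, 0, 0], [1, 0, 0, -3, 0, 0, 0], [1, 0, 0, -3, 0, 0, 0]],
  ],
)

```text
time: 10.08
tcp_pos: [0.533, 0.3957, 0.0834]
orientation: [[-0.921, 0.39, -0.004], [0.39, 0.921, -0.003], [0.003, -0.004, -1.0]]
ft_force: [2.0, 0.8, 0.3]
gripper_width: 0.0161
```

```bash
python3 - <<'E'
from h import *
goto(.52,-.05,.16,82)
im,c=snap("wrist","w8")
E
```

```text
t 10.08 pos [533.  395.7  83.4] yaw 67.0 tilt [-0.0043 -0.0027] w 16.1 F [2.  0.8 0.3] q6 0.94
  shift now (before turn) cm [-16.18 -41.58  -7.53]  turn tz -0.261
  shift after turn cm [ -4.92 -44.32  -7.66]
```

View pics/w8.png

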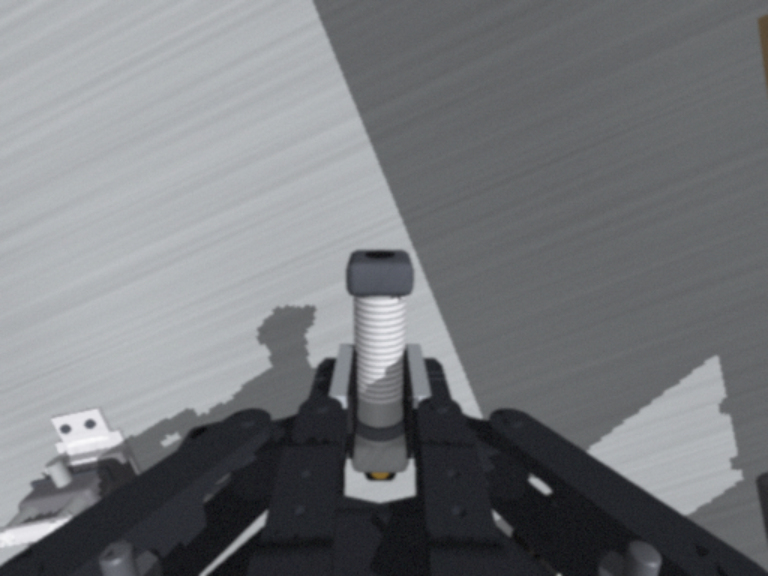

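Emit:
step_arm(
  plan=[
    [[1, 0, 0, -2.2, 0, 0, -0.09], [1, 0, 0, -2.2, 0, 0, -0.09], [1, 0, 0, -2.2, 0, 0, -0.08], [1, -1, -3.87, 0, 0, 0, 0], [1, -1, -3.87, 0, 0, 0, 0], [1, -1, -3.87, 0, 0, 0, 0], [1, -1, -3.87, 0, 0, 0, 0], [1, -1, -3.87, 0, 0, 0, 0], [1, -1, -3.87, 0, 0, 0, 0], [1, -1, -3.87, 0, 0, 0, 0]],
  ],
)

```text
time: 10.97
tcp_pos: [0.566, 0.1171, 0.151]
orientation: [[-0.99, 0.14, 0.001], [0.14, 0.99, -0.0], [-0.001, 0.0, -1.0]]
ft_force: [0.5, 0.2, -0.8]
gripper_width: 0.0159
```

Emit:
step_arm(
  plan=[
    [[1, -1, -3.87, 0, 0, 0, 0], [1, -1, -3.87, 0, 0, 0, 0], [1, -1, -3.87, 0, 0, 0, 0], [1, -1, -3.87, 0, 0, 0, 0], [1, -1, -3.87, 0, 0, 0, 0], [1, 0, 0, 0, 0, 0, 0], [1, 0, 0, 0, 0, 0, 0], [1, 0, 0, 0, 0, 0, 0]],
  ],
)

```text
time: 11.63
tcp_pos: [0.5882, -0.0798, 0.1505]
orientation: [[-0.99, 0.141, -0.0], [0.141, 0.99, 0.001], [0.0, 0.001, -1.0]]
ft_force: [-0.5, 0.5, -0.5]
gripper_width: 0.016
```

```bash
python3 - <<'E'
from h import *
goto(.59,-.12,.16,82)
im,c=snap("wrist","w9")
import pickle; pickle.dump(c,open("w9.pkl","wb"))
E
```

```text
t 11.63 pos [588.2 -79.8 150.5] yaw 81.9 tilt [-0.0002  0.0006] w 16.0 F [-0.5  0.5 -0.5] q6 -0.1
  shift now (before turn) cm [-0.75 -3.96 -0.95]  turn tz -0.002
  shift after turn cm [-0.74 -3.96 -0.95]
```

View pics/w9.png

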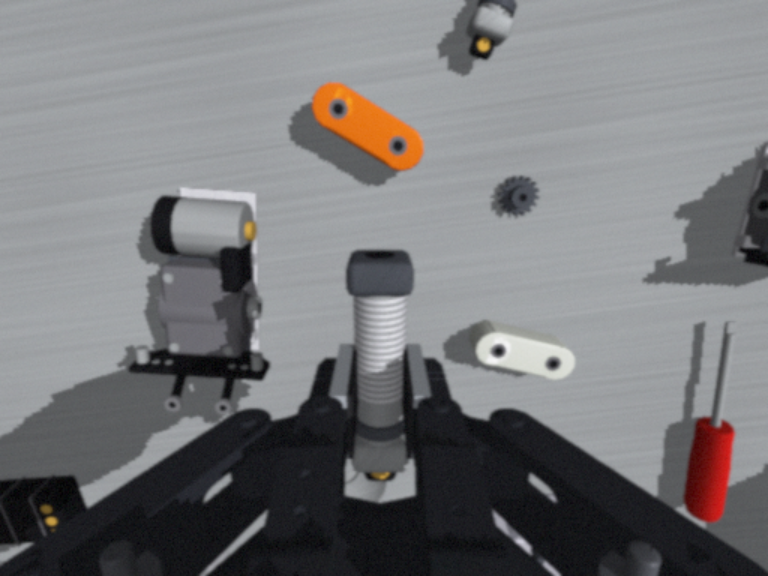

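```bash
python3 - <<'E'
import cv2
im=cv2.imread("pics/w9.png"); cv2.imwrite("pics/w9c.png",cv2.resize(im[180:420,110:290],None,fx=2.5,fy=2.5,interpolation=2))
E
```

```text
(no output)
```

View pics/w9c.png

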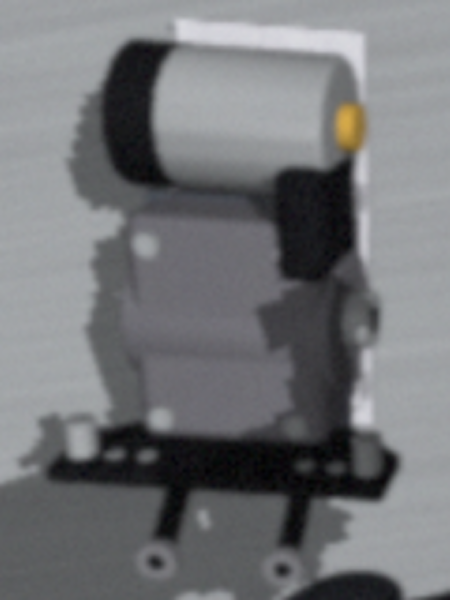

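```bash
cat > re.py <<'E'
from h import *
import pickle
c=pickle.load(open("w9.pkl","rb"))
t=ray("wrist",np.array([[130,370],[266,376]])*2/3,.058,c)
n=ray("wrist",np.array([[178.8,188],[255.2,193.2],[259.2,352]])*2/3,.003,c)
print("tower",t,np.linalg.norm(t[0]-t[1]))
print(n)
for a,b in((t[0],t[1]),(n[0],n[1])):
    d=b-a; print(np.degrees(np.arctan2(-d[0],d[1])))
d=n[2]-n[1]; print(np.degrees(np.arctan2(d[1],d[0])))
tm=t.mean(0)
for y in(-11,-13,-15):
    u=np.array([np.cos(np.radians(y)),np.sin(np.radians(y))]); print(y,tm-.035*u)
E
python3 re.py
python3 - <<'E'
from h import *
d=[x for x in arm.outline_of("wrist","rear_end")][0]; print(d["confidence"],d["xy"])
E
```

```text
Traceback (most recent call last):
  File "re.py", line 1, in <module>
    from h import *
  File "h.py", line 1, in <module>
    from bench import arm
  File "re.py", line 2, in <module>
    import pickle
AttributeError: module 're' has no attribute 'match' (consider renaming 're.py' since it has the same name as the standard library module named 're' and prevents importing that standard library module)
Traceback (most recent call last):
  File "h.py", line 1, in <module>
    from bench import arm
  File "re.py", line 2, in <module>
    import pickle
AttributeError: module 're' has no attribute 'match' (consider renaming 're.py' since it has the same name as the standard library module named 're' and prevents importing that standard library module)
```

My file name shadowed the standard `re` module, so I'm renaming it.

```bash
mv re.py rearfit.py; rm -rf __pycache__/re.*; python3 rearfit.py
```

```text
tower [[ 0.61581903 -0.23674198]
 [ 0.63144657 -0.15588403]] 0.08235428315934513
[[ 0.5161782  -0.2026602 ]
 [ 0.5264813  -0.15376269]
 [ 0.64024173 -0.17742618]]
-10.93877314649499
-11.898619869227774
-11.750621376703643
-11 [ 0.58927585 -0.18963469]
-13 [ 0.58952984 -0.18843972]
-15 [ 0.58982539 -0.18725434]
```

```bash
python3 - <<'E'
from h import *
goto(.603,-.1215,.10,78.4)
E
```

```text
t 11.68 pos [588.1 -79.  150.4] yaw 82.0 tilt [-0.0004  0.0005] w 16.2 F [ 0.9  0.1 -0.2] q6 -0.1
  shift now (before turn) cm [-2.07 -4.    5.04]  turn tz 0.062
  shift after turn cm [-2.32 -3.86  5.04]
```

Emit:
step_arm(
  plan=[
    [[1, 0, 0, 0, 0, 0, 0.06], [1, -1.2, -1.9, 1, 0, 0, 0], [1, -1.2, -1.9, 2, 0, 0, 0], [1, 0, 0, 2.5, 0, 0, 0], [1, 0, 0, 2.5, 0, 0, 0], [1, 0, 0, 2, 0, 0, 0], [1, 0, 0, 1, 0, 0, 0], [1, 0, 0, 0, 0, 0, 0], [1, 0, 0, 0, 0, 0, 0]],
  ],
)

```text
time: 12.43
tcp_pos: [0.6042, -0.1205, 0.0403]
orientation: [[-0.98, 0.198, -0.001], [0.198, 0.98, 0.0], [0.001, 0.0, -1.0]]
ft_force: [0.0, -0.2, 0.3]
gripper_width: 0.0163
```

```bash
python3 - <<'E'
from h import *
goto(.603,-.1215,.014,78.4)
im,c=snap("wrist","w10")
E
```

```text
t 12.43 pos [ 604.2 -120.5   40.3] yaw 78.6 tilt [-0.0008  0.0003] w 16.3 F [ 0.  -0.2  0.3] q6 -0.1
  shift now (before turn) cm [ 0.1  -0.12  2.63]  turn tz 0.003
  shift after turn cm [ 0.1  -0.12  2.63]
```

View pics/w10.png

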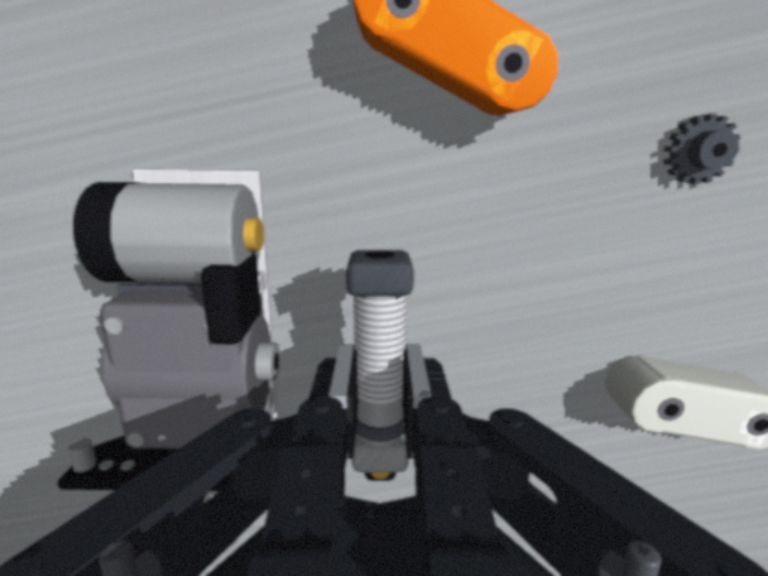

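Emit:
step_arm(
  plan=[
    [[1, 0.1, -0.1, 1.2, 0, 0, 0], [1, 0, 0, 0.8, 0, 0, 0], [1, 0, 0, 0.4, 0, 0, 0], [1, 0, 0, 0.2, 0, 0, 0], [1, 0, 0, 0, 0, 0, 0], [1, 0, 0, 0, 0, 0, 0]],
  ],
)

```text
time: 12.98
tcp_pos: [0.6028, -0.1224, 0.015]
orientation: [[-0.98, 0.2, -0.001], [0.2, 0.98, 0.0], [0.001, 0.0, -1.0]]
ft_force: [-1.9, 0.9, 5.5]
gripper_width: 0.0164
```

Emit:
step_arm(
  plan=[
    [[2.4, 0, 0, 0, 0, 0, 0], [3.4, 0, 0, 0, 0, 0, 0], [3.4, 0, 0, 0, 0, 0, 0], [3.4, 0, 0, 0, 0, 0, 0], [3.4, 0, 0, -1.5, 0, 0, 0], [3.4, 0, 0, -3, 0, 0, 0], [3.4, 0, 0, -4, 0, 0, 0], [3.4, 0, 0, -3, 0, 0, 0], [3.4, 0, 0, 0, 0, 0, 0]],
  ],
)

```text
time: 13.73
tcp_pos: [0.6084, -0.1241, 0.1369]
orientation: [[-0.98, 0.199, 0.013], [0.199, 0.98, -0.004], [-0.013, -0.001, -1.0]]
ft_force: [1.0, -0.3, 0.7]
gripper_width: 0.0337
```

```bash
python3 - <<'E'
from h import *
goto(.445,.006,.12,65)
im,c=snap("wrist","w11")
for o in det("wrist","long_shock_a",.011,c): print(*o)
for o in det("wrist","short_shock_a",.011,c): print(*o)
E
```

```text
t 13.73 pos [ 608.4 -124.1  136.9] yaw 78.5 tilt [ 0.0127 -0.004 ] w 33.7 F [ 1.  -0.3  0.7] q6 -0.1
  shift now (before turn) cm [18.63  9.49  1.44]  turn tz 0.236
  shift after turn cm [20.31  4.89  1.69]
long_shock_a 0.96 [255.0, 171.0] cen [601.0, -123.0] rect 604 -123 93 22 longax -11.4
```

View pics/w11.png

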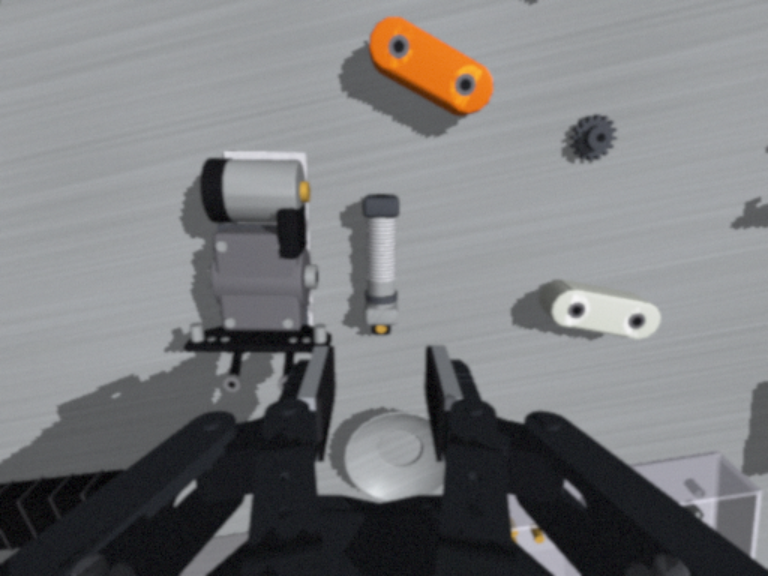

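Emit:
step_arm(
  plan=[
    [[6, 0, 0, 0, 0, 0, -0.115], [6, 0, 0, 0, 0, 0, -0.115], [6, 0, 0, 0, 0, 0, -0.115], [6, 0, 0, 0, 0, 0, -0.115], [6, 0, 0, 0, 0, 0, -0.115], [6, 0, 0, 0, 0, 0, -0.115], [6, 2.43, -2.98, 0, 0, 0, 0], [6, 2.43, -2.98, 0, 0, 0, 0], [6, 2.43, -2.98, 0, 0, 0, 0], [6, 2.43, -2.98, 0, 0, 0, 0]],
  ],
)

```text
time: 14.72
tcp_pos: [0.5715, -0.2737, 0.1267]
orientation: [[-0.882, -0.471, -0.004], [-0.471, 0.882, 0.002], [0.002, 0.004, -1.0]]
ft_force: [0.9, -0.4, 1.3]
gripper_width: 0.06
```

Emit:
step_arm(
  plan=[
    [[6, 2.43, -2.98, 0, 0, 0, 0], [6, 2.43, -2.98, 0, 0, 0, 0], [6, 2.43, -2.98, 0.5, 0, 0, 0], [6, 2.43, -2.98, 1, 0, 0, 0], [6, 0, 0, 1, 0, 0, 0], [6, 0, 0, 0, 0, 0, 0], [6, 0, 0, 0, 0, 0, 0]],
  ],
)

```text
time: 15.3
tcp_pos: [0.5417, -0.4226, 0.1011]
orientation: [[-0.883, -0.469, -0.004], [-0.469, 0.883, 0.005], [0.002, 0.006, -1.0]]
ft_force: [-0.1, 0.1, 0.1]
gripper_width: 0.0599
```

```bash
python3 - <<'E'
from h import *
goto(.546,-.425,.014,118)
im,c=snap("wrist","w12")
for o in det("wrist","long_shock_a",.011,c): print(*o)
E
```

```text
t 15.3 pos [ 541.7 -422.6  101.1] yaw 118.0 tilt [-0.0044  0.0048] w 59.9 F [-0.1  0.1  0.1] q6 -1.25
  shift now (before turn) cm [-0.28 -0.46  8.71]  turn tz -0.0
  shift after turn cm [-0.27 -0.41  8.71]
long_shock_a 0.71 [506.0, 353.0] cen [572.0, -106.0] rect 572 -108 25 13 longax 43.8
long_shock_a 0.7 [109.0, 233.0] cen [629.0, -517.0] rect 629 -516 98 31 longax -68.4
long_shock_a 0.68 [297.0, 40.0] cen [422.0, -450.0] rect 422 -448 58 25 longax 37.8
long_shock_a 0.57 [250.0, 195.0] cen [541.0, -424.0] rect 543 -423 94 22 longax 27.8
```

View pics/w12.png

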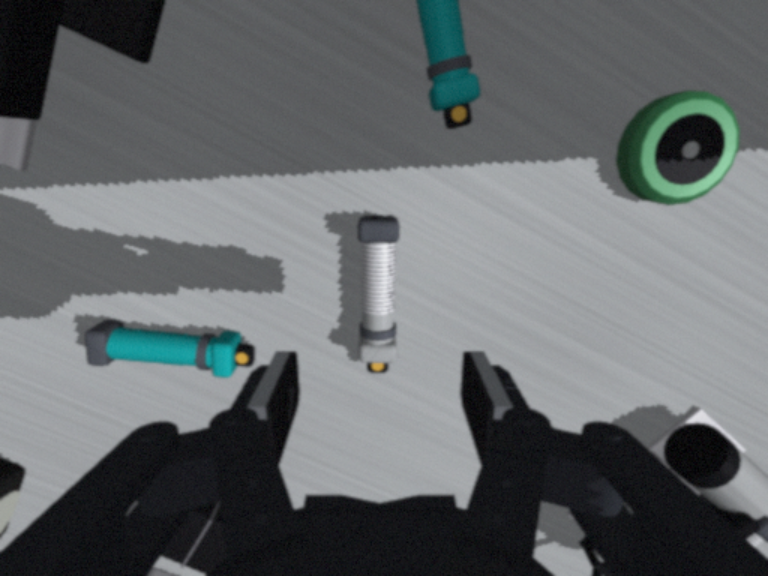

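Emit:
step_arm(
  plan=[
    [[6, 0, 0, 2, 0, 0, 0], [6, 0, 0, 3, 0, 0, 0], [6, 0, 0, 2, 0, 0, 0], [6, 0, 0, 1.2, 0, 0, 0], [6, 0, 0, 0.4, 0, 0, 0], [6, 0, 0, 0, 0, 0, 0], [6, 0, 0, 0, 0, 0, 0]],
  ],
)

```text
time: 15.98
tcp_pos: [0.5446, -0.4245, 0.0196]
orientation: [[-0.882, -0.471, 0.001], [-0.471, 0.882, -0.001], [-0.001, -0.002, -1.0]]
ft_force: [0.3, 0.2, 0.4]
gripper_width: 0.06
```

```bash
python3 - <<'E'
from h import *
goto(.543,-.423,.014,118)
E
```

```text
t 15.98 pos [ 544.6 -424.5   19.6] yaw 118.1 tilt [ 0.0013 -0.0013] w 60.0 F [0.3 0.2 0.4] q6 -1.25
  shift now (before turn) cm [0.08 0.21 0.56]  turn tz 0.001
  shift after turn cm [0.08 0.2  0.56]
```

Emit:
step_arm(
  plan=[
    [[6, 0.1, 0.2, 0.5, 0, 0, 0], [1, 0, 0, 0, 0, 0, 0], [1, 0, 0, 0, 0, 0, 0], [1, 0, 0, 0, 0, 0, 0], [1, 0, 0, 0, 0, 0, 0], [1, 0, 0, 0, 0, 0, 0], [1, 0, 0, 0, 0, 0, 0], [1, 0, 0, -1, 0, 0, 0], [1, 0, 0, -3, 0, 0, 0], [1, 0, 0, -3, 0, 0, 0]],
  ],
)

```text
time: 16.82
tcp_pos: [0.54, -0.4213, 0.082]
orientation: [[-0.883, -0.47, -0.004], [-0.47, 0.883, 0.004], [0.002, 0.006, -1.0]]
ft_force: [0.3, -1.0, -0.5]
gripper_width: 0.0162
```

Emit:
step_arm(
  plan=[
    [[1, 0, 0, -2.5, 0, 0, 0.115], [1, 0, 0, -2.5, 0, 0, 0.115], [1, 0, 0, 0, 0, 0, 0.115], [1, 0, 0, 0, 0, 0, 0.115], [1, 0, 0, 0, 0, 0, 0.115], [1, 0, 0, 0, 0, 0, 0.115], [1, 0, 0, 0, 0, 0, 0], [1, 0, 0, 0, 0, 0, 0]],
  ],
)

```text
time: 17.48
tcp_pos: [0.5416, -0.4228, 0.1334]
orientation: [[-0.98, 0.197, -0.0], [0.197, 0.98, 0.0], [0.0, 0.0, -1.0]]
ft_force: [0.0, -0.2, -0.5]
gripper_width: 0.0161
```

```bash
python3 - <<'E'
from h import *
goto(.575,-.2585,.10,78.4)
im,c=snap("wrist","w13")
E
```

```text
t 17.48 pos [ 541.6 -422.8  133.4] yaw 78.7 tilt [-0.0003  0.0003] w 16.1 F [ 0.  -0.2 -0.5] q6 -0.56
  shift now (before turn) cm [-0.04 16.77  3.34]  turn tz 0.005
  shift after turn cm [ 0.04 16.77  3.34]
```

View pics/w13.png

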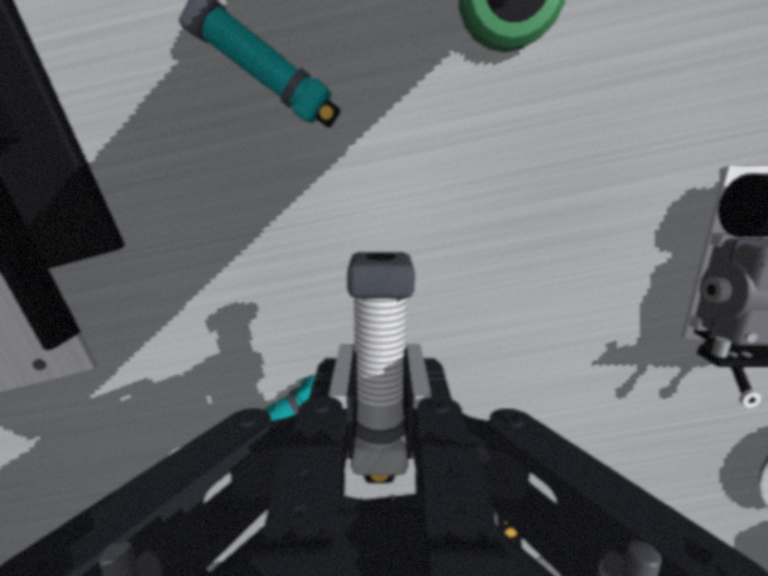

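Emit:
step_arm(
  plan=[
    [[1, 0, 3.36, 0, 0, 0, 0], [1, 0, 3.36, 0, 0, 0, 0], [1, 0, 3.36, 0, 0, 0, 0], [1, 0, 3.36, 0, 0, 0, 0], [1, 0, 3.36, 1, 0, 0, 0], [1, 0, 0, 3, 0, 0, 0], [1, 0, 0, 3, 0, 0, 0], [1, 0, 0, 0.5, 0, 0, 0], [1, 0, 0, 0, 0, 0, 0], [1, 0, 0, 0, 0, 0, 0]],
  ],
)

```text
time: 18.37
tcp_pos: [0.5755, -0.2588, 0.0588]
orientation: [[-0.98, 0.199, -0.0], [0.199, 0.98, 0.0], [0.0, 0.0, -1.0]]
ft_force: [1.5, -0.1, -0.6]
gripper_width: 0.0161
```

```bash
python3 - <<'E'
from h import *
goto(.575,-.2585,.015,78.4)
im,c=snap("wrist","w14")
E
```

```text
t 18.37 pos [ 575.5 -258.8   58.8] yaw 78.5 tilt [-0.0001  0.    ] w 16.1 F [ 1.5 -0.1 -0.6] q6 -0.32
  shift now (before turn) cm [0.05 0.02 4.38]  turn tz 0.002
  shift after turn cm [0.05 0.02 4.38]
```

View pics/w14.png

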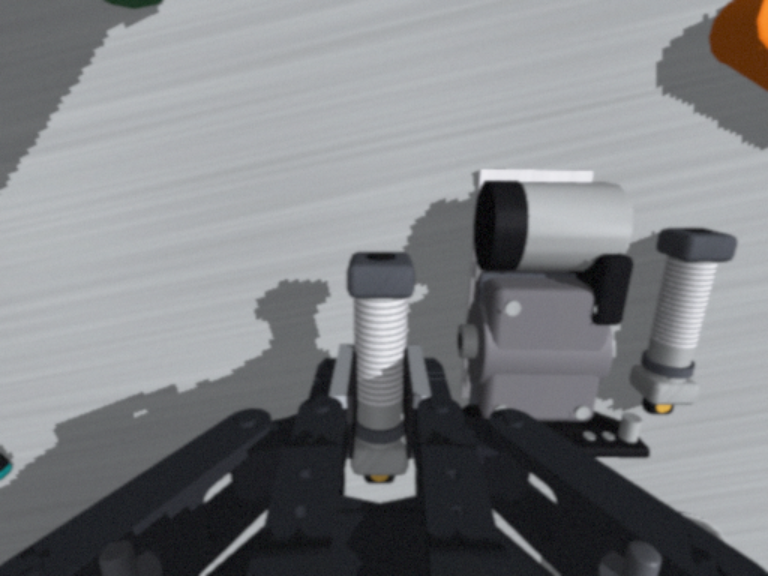

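Emit:
step_arm(
  plan=[
    [[1, 0, 0, 1.5, 0, 0, 0], [1, 0, 0, 1.3, 0, 0, 0], [1, 0, 0, 0.7, 0, 0, 0], [1, 0, 0, 0.5, 0, 0, 0], [1, 0, 0, 0.25, 0, 0, 0], [1, 0, 0, 0, 0, 0, 0], [1, 0, 0, 0, 0, 0, 0]],
  ],
)

```text
time: 19.0
tcp_pos: [0.5755, -0.2585, 0.016]
orientation: [[-0.98, 0.199, 0.0], [0.199, 0.98, -0.0], [-0.0, -0.0, -1.0]]
ft_force: [0.2, -0.3, -1.4]
gripper_width: 0.0163
```

Emit:
step_arm(
  plan=[
    [[2.4, 0, 0, 0, 0, 0, 0], [3.4, 0, 0, 0, 0, 0, 0], [3.4, 0, 0, 0, 0, 0, 0], [3.4, 0, 0, 0, 0, 0, 0], [3.4, 0, 0, -1.5, 0, 0, 0], [3.4, 0, 0, -3, 0, 0, 0], [3.4, 0, 0, -4, 0, 0, 0], [3.4, 0, 0, -3, 0, 0, 0], [3.4, 0, 0, 0, 0, 0, 0]],
  ],
)

```text
time: 19.75
tcp_pos: [0.5801, -0.2611, 0.139]
orientation: [[-0.98, 0.199, 0.012], [0.199, 0.98, -0.007], [-0.013, -0.004, -1.0]]
ft_force: [0.7, 0.0, 0.7]
gripper_width: 0.0339
```

```bash
python3 - <<'E'
from h import *
goto(.445,.006,.13,66)
im,c=snap("wrist","w15")
for o in det("wrist","long_shock_a",.011,c): print(*o)
import pickle; pickle.dump(c,open("w15.pkl","wb"))
E
```

```text
t 19.75 pos [ 580.1 -261.1  139. ] yaw 78.5 tilt [ 0.012  -0.0069] w 33.9 F [0.7 0.  0.7] q6 -0.32
  shift now (before turn) cm [18.57 23.48  0.55]  turn tz 0.218
  shift after turn cm [23.21 18.9   0.9 ]
long_shock_a 0.91 [400.0, 171.0] cen [600.0, -122.0] rect 604 -122 94 31 longax -10.9
long_shock_a 0.83 [37.0, 267.0] cen [628.0, -515.0] rect 629 -518 108 23 longax -68.0
long_shock_a 0.64 [11.0, 59.0] cen [432.0, -439.0] rect 432 -437 28 27 longax 62.5
```

View pics/w15.png

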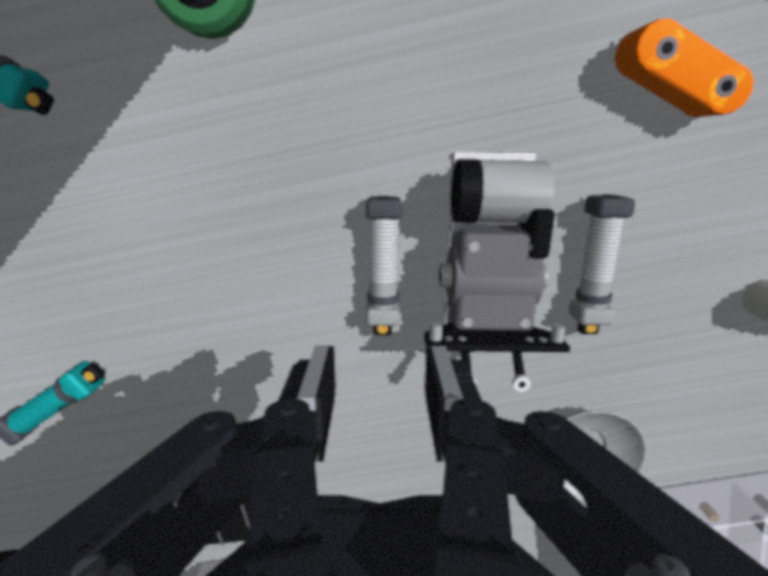

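Emit:
step_arm(
  plan=[
    [[6, 0, 0, 0, 0, 0, 0.11], [6, 0, 0, 0, 0, 0, 0.11], [6, 2.9, 2.36, 0, 0, 0, 0], [6, 2.9, 2.36, 0, 0, 0, 0], [6, 2.9, 2.36, 0, 0, 0, 0], [6, 2.9, 2.36, 0, 0, 0, 0], [6, 2.9, 2.36, 0, 0, 0, 0], [6, 2.9, 2.36, 0, 0, 0, 0], [6, 2.9, 2.36, 0, 0, 0, 0], [6, 2.9, 2.36, 0, 0, 0, 0]],
  ],
)

```text
time: 20.68
tcp_pos: [0.438, 0.0102, 0.1291]
orientation: [[-0.913, 0.409, -0.003], [0.409, 0.913, 0.001], [0.003, -0.001, -1.0]]
ft_force: [0.1, 0.3, 1.0]
gripper_width: 0.0602
```

Emit:
step_arm(
  plan=[
    [[6, 0, 0, 1.5, 0, 0, 0], [6, 0, 0, 1, 0, 0, 0], [6, 0, 0, 0, 0, 0, 0], [6, 0, 0, 0, 0, 0, 0]],
  ],
)

```text
time: 21.02
tcp_pos: [0.4397, 0.0083, 0.1044]
orientation: [[-0.912, 0.409, -0.003], [0.409, 0.912, 0.0], [0.003, -0.001, -1.0]]
ft_force: [0.6, -0.5, 0.1]
gripper_width: 0.0599
```

```bash
python3 - <<'E'
from h import *
goto(.445,.006,.014,66)
im,c=snap("wrist","w16")
for o in det("wrist","short_shock_a",.011,c): print(*o)
E
```

```text
t 21.02 pos [439.7   8.3 104.4] yaw 65.8 tilt [-0.0032  0.0002] w 59.9 F [ 0.6 -0.5  0.1] q6 0.29
  shift now (before turn) cm [-0.6   0.01  9.04]  turn tz -0.003
  shift after turn cm [-0.58  0.    9.04]
short_shock_a 0.67 [255.0, 193.0] cen [438.0, 9.0] rect 440 9 62 22 longax -27.0
```

View pics/w16.png

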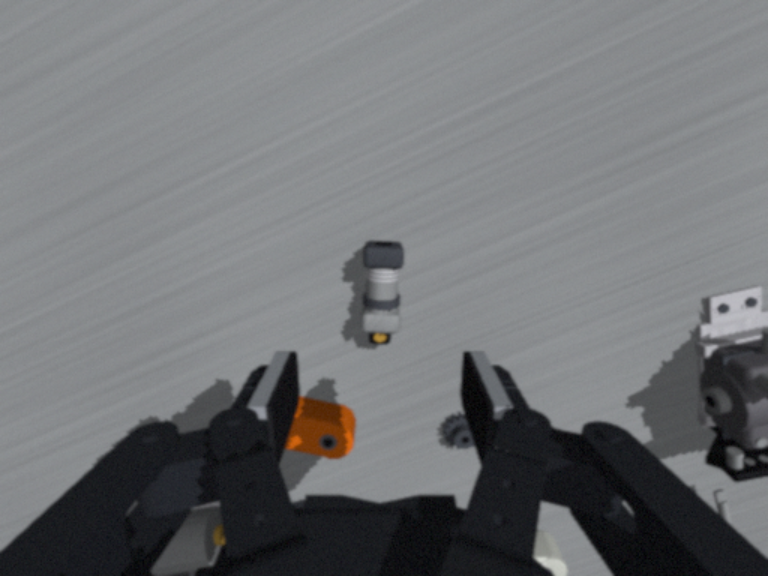

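Emit:
step_arm(
  plan=[
    [[6, 0, 0, 2, 0, 0, 0], [6, 0, 0, 3, 0, 0, 0], [6, 0, 0, 2, 0, 0, 0], [6, 0, 0, 1.4, 0, 0, 0], [6, 0, 0, 0.5, 0, 0, 0], [6, 0, 0, 0, 0, 0, 0], [6, 0, 0, 0, 0, 0, 0]],
  ],
)

```text
time: 21.7
tcp_pos: [0.4417, 0.0081, 0.0174]
orientation: [[-0.912, 0.409, 0.001], [0.409, 0.912, -0.0], [-0.001, 0.0, -1.0]]
ft_force: [0.1, -0.3, 0.1]
gripper_width: 0.0597
```

```bash
python3 - <<'E'
from h import *
goto(.44,.009,.014,65)
E
```

```text
t 21.7 pos [441.7   8.1  17.4] yaw 65.8 tilt [ 0.0008 -0.0001] w 59.7 F [ 0.1 -0.3  0.1] q6 0.29
  shift now (before turn) cm [0.19 0.01 0.34]  turn tz 0.015
  shift after turn cm [0.19 0.01 0.34]
```

Emit:
step_arm(
  plan=[
    [[6, 0.2, 0, 0.3, 0, 0, 0], [1, 0, 0, 0, 0, 0, 0], [1, 0, 0, 0, 0, 0, 0], [1, 0, 0, 0, 0, 0, 0], [1, 0, 0, 0, 0, 0, 0], [1, 0, 0, 0, 0, 0, 0], [1, 0, 0, 0, 0, 0, 0], [1, 0, 0, -1, 0, 0, 0], [1, 0, 0, -3, 0, 0, 0], [1, 0, 0, -3, 0, 0, 0]],
  ],
)

```text
time: 22.53
tcp_pos: [0.4368, 0.0099, 0.0837]
orientation: [[-0.913, 0.408, -0.004], [0.408, 0.913, 0.001], [0.004, -0.001, -1.0]]
ft_force: [-0.6, -0.5, -0.3]
gripper_width: 0.0184
```

Emit:
step_arm(
  plan=[
    [[1, 0, 0, -1.5, 0, 0, -0.1], [1, 0, 0, -1.5, 0, 0, -0.1], [1, 0, 0, 0, 0, 0, -0.09], [1, 0, 0, 0, 0, 0, 0], [1, 0, 0, 0, 0, 0, 0]],
  ],
)

```text
time: 22.95
tcp_pos: [0.4387, 0.0096, 0.1141]
orientation: [[-0.991, 0.133, 0.0], [0.133, 0.991, 0.0], [-0.0, 0.0, -1.0]]
ft_force: [-0.5, 0.3, -0.9]
gripper_width: 0.0184
```

```bash
python3 - <<'E'
from h import *
goto(.572,.1236,.1,82.5)
im,c=snap("wrist","w17")
E
```

```text
t 22.95 pos [438.7   9.6 114.1] yaw 82.4 tilt [0.0003 0.0001] w 18.4 F [-0.5  0.3 -0.9] q6 0.01
  shift now (before turn) cm [-11.7   13.06   1.42]  turn tz -0.002
  shift after turn cm [-11.73  13.04   1.41]
```

View pics/w17.png

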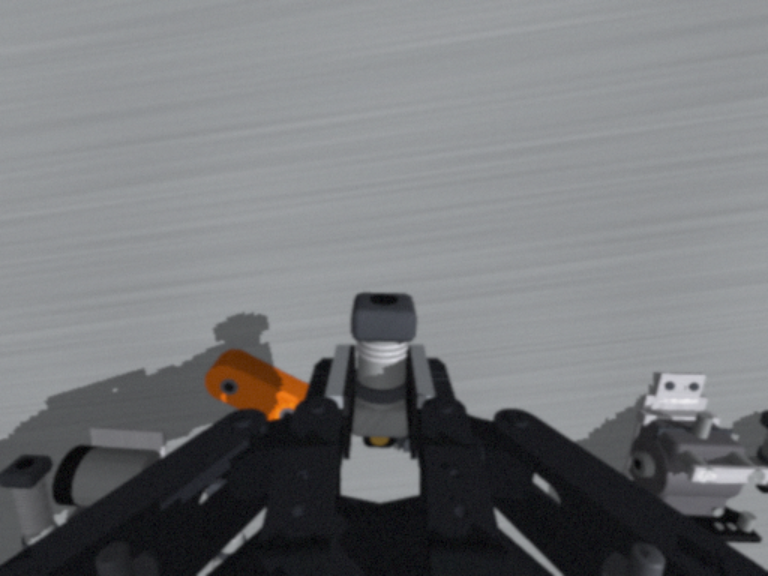

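Emit:
step_arm(
  plan=[
    [[1, -2.34, 2.6, 0, 0, 0, 0], [1, -2.34, 2.6, 0, 0, 0, 0], [1, -2.34, 2.6, 0, 0, 0, 0], [1, -2.34, 2.6, 0, 0, 0, 0], [1, -2.34, 2.6, 1, 0, 0, 0], [1, 0, 0, 2, 0, 0, 0], [1, 0, 0, 2, 0, 0, 0], [1, 0, 0, 0, 0, 0, 0], [1, 0, 0, 0, 0, 0, 0]],
  ],
)

```text
time: 23.75
tcp_pos: [0.5694, 0.123, 0.0617]
orientation: [[-0.991, 0.131, -0.006], [0.131, 0.991, -0.001], [0.006, -0.001, -1.0]]
ft_force: [0.4, 0.7, -0.7]
gripper_width: 0.0185
```

```bash
python3 - <<'E'
from h import *
goto(.572,.1236,.015,82.5)
im,c=snap("wrist","w18")
E
```

```text
t 23.75 pos [569.4 123.   61.7] yaw 82.5 tilt [-0.0058 -0.0006] w 18.5 F [ 0.4  0.7 -0.7] q6 0.23
  shift now (before turn) cm [-0.28  0.1   4.66]  turn tz -0.001
  shift after turn cm [-0.25  0.09  4.67]
```

View pics/w18.png

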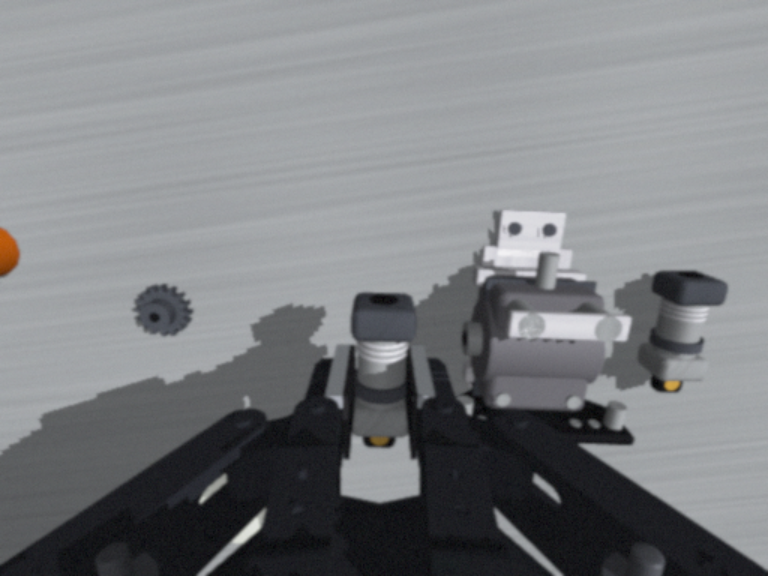

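Emit:
step_arm(
  plan=[
    [[1, 0, 0, 1.5, 0, 0, 0], [1, 0, 0, 1.3, 0, 0, 0], [1, 0, 0, 0.8, 0, 0, 0], [1, 0, 0, 0.5, 0, 0, 0], [1, 0, 0, 0.3, 0, 0, 0], [1, 0, 0, 0, 0, 0, 0], [1, 0, 0, 0, 0, 0, 0]],
  ],
)

```text
time: 24.38
tcp_pos: [0.5722, 0.1231, 0.0204]
orientation: [[-0.991, 0.131, 0.001], [0.131, 0.991, 0.0], [-0.001, 0.0, -1.0]]
ft_force: [0.6, -0.6, -0.3]
gripper_width: 0.0188
```

```bash
python3 - <<'E'
from h import *
goto(.572,.1236,.014,82.5)
E
```

```text
t 24.38 pos [572.2 123.1  20.4] yaw 82.5 tilt [0.0008 0.0001] w 18.8 F [ 0.6 -0.6 -0.3] q6 0.23
  shift now (before turn) cm [0.03 0.04 0.64]  turn tz -0.0
  shift after turn cm [0.03 0.04 0.64]
```

Emit:
step_arm(
  plan=[
    [[1, 0, 0, 0.3, 0, 0, 0], [1, 0, 0, 0.25, 0, 0, 0], [1, 0, 0, 0, 0, 0, 0], [2.4, 0, 0, 0, 0, 0, 0], [3.4, 0, 0, 0, 0, 0, 0], [3.4, 0, 0, 0, 0, 0, 0], [3.4, 0, 0, 0, 0, 0, 0], [3.4, 0, 0, -1.5, 0, 0, 0], [3.4, 0, 0, -3, 0, 0, 0], [3.4, 0, 0, -4, 0, 0, 0]],
  ],
)

```text
time: 25.22
tcp_pos: [0.5683, 0.1228, 0.0967]
orientation: [[-0.991, 0.13, -0.008], [0.13, 0.991, -0.001], [0.008, -0.002, -1.0]]
ft_force: [1.6, 0.3, -0.2]
gripper_width: 0.0338
```

Emit:
step_arm(
  plan=[
    [[5, 0, 0, -3, 0, 0, 0], [5, 0, 0, 0, 0, 0, 0], [5, 0, 0, 0, 0, 0, 0], [5, 0, 0, 0, 0, 0, 0]],
  ],
)

```text
time: 25.55
tcp_pos: [0.5713, 0.1231, 0.1289]
orientation: [[-0.991, 0.13, -0.001], [0.13, 0.991, -0.0], [0.001, -0.0, -1.0]]
ft_force: [-0.3, -0.1, -0.3]
gripper_width: 0.0498
```

```bash
python3 - <<'E'
from h import *
im,c=snap("wrist","w19")
for o in det("wrist","short_shock_a",.011,c): print(*o)
for o in det("wrist","bumper",.018,c): print(*o)
goto(.665,.013,.1,160)
E
```

```text
short_shock_a 0.67 [405.0, 188.0] cen [591.0, 264.0] rect 593 264 61 31 longax -7.1
short_shock_a 0.56 [257.0, 188.0] cen [572.0, 123.0] rect 574 123 63 23 longax -8.1
bumper 0.79 [143.0, 273.0] cen [644.0, 0.0] rect 643 1 40 29 longax -51.3
bumper 0.63 [32.0, 141.0] cen [501.0, -63.0] rect 503 -63 63 36 longax 52.4
t 25.7 pos [570.1 123.  127.3] yaw 82.5 tilt [-0.004  -0.0004] w 50.2 F [-0.3  0.4 -0.6] q6 0.23
  shift now (before turn) cm [-10.85  -9.66   2.69]  turn tz -1.353
  shift after turn cm [  7.09 -12.68   2.73]
```

View pics/w19.png

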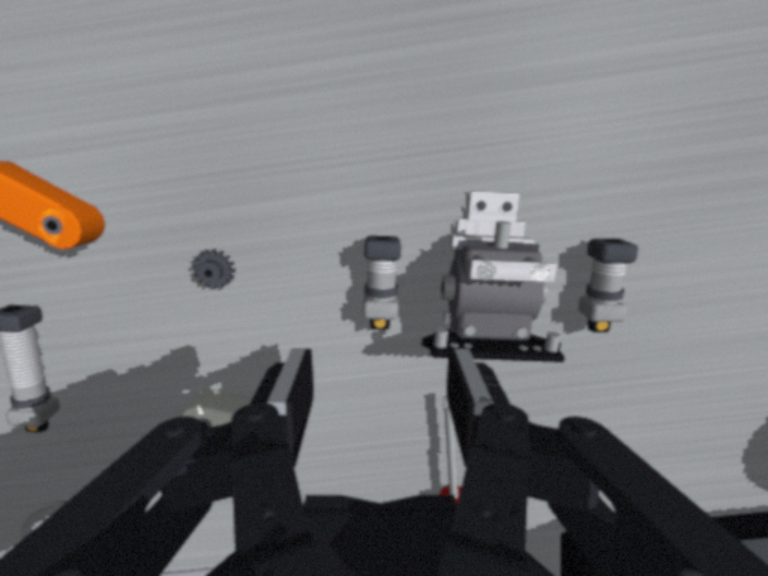

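Emit:
step_arm(
  plan=[
    [[6, 0, 0, 0, 0, 0, -0.123], [6, 0, 0, 0, 0, 0, -0.123], [6, 0, 0, 0, 0, 0, -0.123], [6, 0, 0, 0, 0, 0, -0.123], [6, 0, 0, 0, 0, 0, -0.123], [6, 0, 0, 0, 0, 0, -0.123], [6, 0, 0, 0, 0, 0, -0.123], [6, 0, 0, 0, 0, 0, -0.123], [6, 0, 0, 0, 0, 0, -0.123], [6, 0, 0, 0, 0, 0, -0.123]],
  ],
)

```text
time: 26.53
tcp_pos: [0.5706, 0.123, 0.1275]
orientation: [[-0.449, -0.894, -0.003], [-0.894, 0.449, -0.0], [0.002, 0.003, -1.0]]
ft_force: [0.2, -0.0, 0.1]
gripper_width: 0.0599
```

Emit:
step_arm(
  plan=[
    [[6, 0, 0, 0, 0, 0, -0.123], [6, 1.75, -3.15, 0, 0, 0, 0], [6, 1.75, -3.15, 0, 0, 0, 0], [6, 1.75, -3.15, 0, 0, 0, 0], [6, 1.75, -3.15, 0, 0, 0, 0], [6, 0, 0, 2, 0, 0, 0], [6, 0, 0, 0, 0, 0, 0], [6, 0, 0, 0, 0, 0, 0], [6, 0, 0, 0, 0, 0, 0]],
  ],
)

```text
time: 27.28
tcp_pos: [0.6647, 0.0149, 0.1081]
orientation: [[-0.341, -0.94, -0.003], [-0.94, 0.341, 0.0], [0.001, 0.003, -1.0]]
ft_force: [0.1, -0.2, -0.5]
gripper_width: 0.06
```

```bash
python3 - <<'E'
from h import *
im,c=snap("wrist","w20")
for o in det("wrist","bumper",.018,c): print(*o)
goto(.665,.013,.016,160)
p=ray("wrist",[[0,0]],.02)
E
```

```text
bumper 0.74 [259.0, 189.0] cen [659.0, 10.0] rect 660 11 75 27 longax 68.9
bumper 0.6 [422.0, 28.0] cen [509.0, -63.0] rect 509 -63 49 34 longax 49.9
t 27.38 pos [665.7  15.2 109.6] yaw 160.1 tilt [-0.0004  0.0001] w 60.0 F [0.3 0.2 0. ] q6 -1.3
  shift now (before turn) cm [ 0.23 -0.01  9.36]  turn tz 0.002
  shift after turn cm [ 0.23 -0.01  9.36]
```

View pics/w20.png

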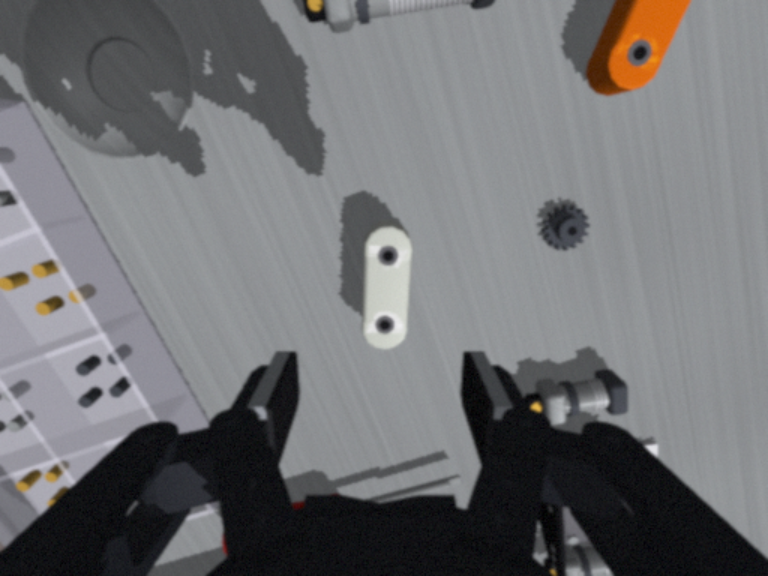

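```bash
python3 - <<'E'
from h import *
p=ray("wrist",np.array([[387.5,256],[385,324]])*2/3,.024); d=p[1]-p[0]; print(p,p.mean(0),np.degrees(np.arctan2(d[1],d[0])))
goto(*p.mean(0),.017,160)
E
```

```text
[[ 0.65359509 -0.00574157]
 [ 0.66818061  0.03119724]] [0.66088785 0.01272784] 68.45309600013566
t 27.38 pos [665.7  15.2 109.6] yaw 160.1 tilt [-0.0004  0.0001] w 60.0 F [0.3 0.2 0. ] q6 -1.3
  shift now (before turn) cm [0.4  0.37 9.26]  turn tz 0.002
  shift after turn cm [0.4  0.37 9.26]
```

Emit:
step_arm(
  plan=[
    [[6, 0.2, 0.2, 2, 0, 0, 0], [6, 0.2, 0.15, 3, 0, 0, 0], [6, 0, 0, 2.4, 0, 0, 0], [6, 0, 0, 1.4, 0, 0, 0], [6, 0, 0, 0.4, 0, 0, 0], [6, 0, 0, 0, 0, 0, 0], [6, 0, 0, 0, 0, 0, 0]],
  ],
)

```text
time: 27.97
tcp_pos: [0.6624, 0.0122, 0.0186]
orientation: [[-0.341, -0.94, 0.002], [-0.94, 0.341, -0.0], [-0.0, -0.002, -1.0]]
ft_force: [-0.4, 0.3, 0.3]
gripper_width: 0.0599
```

```bash
python3 - <<'E'
from h import *
goto(.661,.0127,.015,159)
E
```

```text
t 27.97 pos [662.4  12.2  18.6] yaw 160.1 tilt [ 0.0017 -0.0002] w 59.9 F [-0.4  0.3  0.3] q6 -1.3
  shift now (before turn) cm [0.   0.15 0.36]  turn tz 0.019
  shift after turn cm [0.   0.15 0.36]
```

Emit:
step_arm(
  plan=[
    [[6, 0, 0.1, 0.35, 0, 0, 0], [2, 0, 0, 0, 0, 0, 0], [2, 0, 0, 0, 0, 0, 0], [2, 0, 0, 0, 0, 0, 0], [2, 0, 0, 0, 0, 0, 0], [2, 0, 0, 0, 0, 0, 0], [2, 0, 0, 0, 0, 0, 0], [2, 0, 0, -1, 0, 0, 0], [2, 0, 0, -3, 0, 0, 0], [2, 0, 0, -3, 0, 0, 0]],
  ],
)

```text
time: 28.8
tcp_pos: [0.658, 0.0123, 0.0823]
orientation: [[-0.342, -0.94, -0.006], [-0.94, 0.342, 0.0], [0.002, 0.006, -1.0]]
ft_force: [1.4, 1.0, 0.6]
gripper_width: 0.0253
```

Emit:
step_arm(
  plan=[
    [[2, 0, 0, -2, 0, 0, -0.11], [2, 0, 0, -2, 0, 0, -0.11], [2, 0, 0, -1, 0, 0, 0], [2, 0, 0, 0, 0, 0, 0], [2, 0, 0, 0, 0, 0, 0]],
  ],
)

```text
time: 29.22
tcp_pos: [0.6606, 0.0121, 0.1338]
orientation: [[-0.131, -0.991, 0.0], [-0.991, 0.131, -0.0], [0.0, -0.0, -1.0]]
ft_force: [-0.7, -0.1, -0.3]
gripper_width: 0.025
```

```bash
python3 - <<'E'
from h import *
goto(.482,.206,.1,172.5)
im,c=snap("wrist","w21")
E
```

```text
t 29.22 pos [660.6  12.1 133.8] yaw 172.5 tilt [ 0.0002 -0.    ] w 25.0 F [-0.7 -0.1 -0.3] q6 -1.52
  shift now (before turn) cm [-16.89  20.24   3.37]  turn tz -0.0
  shift after turn cm [-16.89  20.24   3.38]
```

View pics/w21.png

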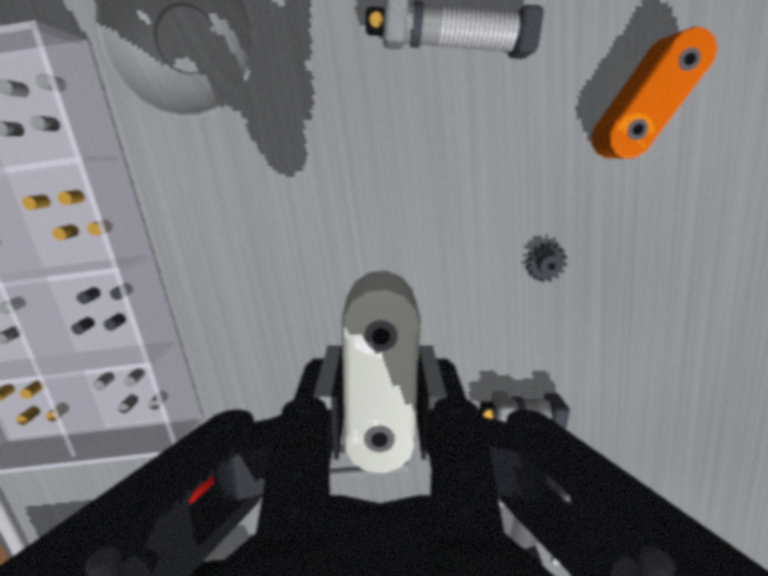

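Emit:
step_arm(
  plan=[
    [[2, -2.41, 2.89, 0, 0, 0, 0], [2, -2.41, 2.89, 0, 0, 0, 0], [2, -2.41, 2.89, 0, 0, 0, 0], [2, -2.41, 2.89, 0, 0, 0, 0], [2, -2.41, 2.89, 0, 0, 0, 0], [2, -2.41, 2.89, 0, 0, 0, 0], [2, -2.41, 2.89, 0, 0, 0, 0], [2, 0, 0, 3, 0, 0, 0], [2, 0, 0, 3, 0, 0, 0], [2, 0, 0, 0, 0, 0, 0]],
  ],
)

```text
time: 30.1
tcp_pos: [0.4747, 0.2042, 0.0672]
orientation: [[-0.128, -0.992, -0.013], [-0.992, 0.128, -0.004], [0.006, 0.012, -1.0]]
ft_force: [-1.7, -0.5, -1.5]
gripper_width: 0.025
```

Emit:
step_arm(
  plan=[
    [[2, 0, 0, 0, 0, 0, 0], [2, 0, 0, 0, 0, 0, 0]],
  ],
)

```text
time: 30.27
tcp_pos: [0.4817, 0.205, 0.0737]
orientation: [[-0.129, -0.992, -0.001], [-0.992, 0.129, -0.0], [0.0, 0.001, -1.0]]
ft_force: [0.8, -0.0, -0.0]
gripper_width: 0.0253
```

```bash
python3 - <<'E'
from h import *
goto(.482,.206,.016,172.5)
im,c=snap("wrist","w22"); snap("side","s22")
E
```

```text
t 30.27 pos [481.7 205.   73.7] yaw 172.6 tilt [-0.0012 -0.0003] w 25.3 F [ 0.8 -0.  -0. ] q6 -1.16
  shift now (before turn) cm [-0.1  -0.03  5.77]  turn tz 0.001
  shift after turn cm [-0.1  -0.02  5.77]
```

View pics/w22.png

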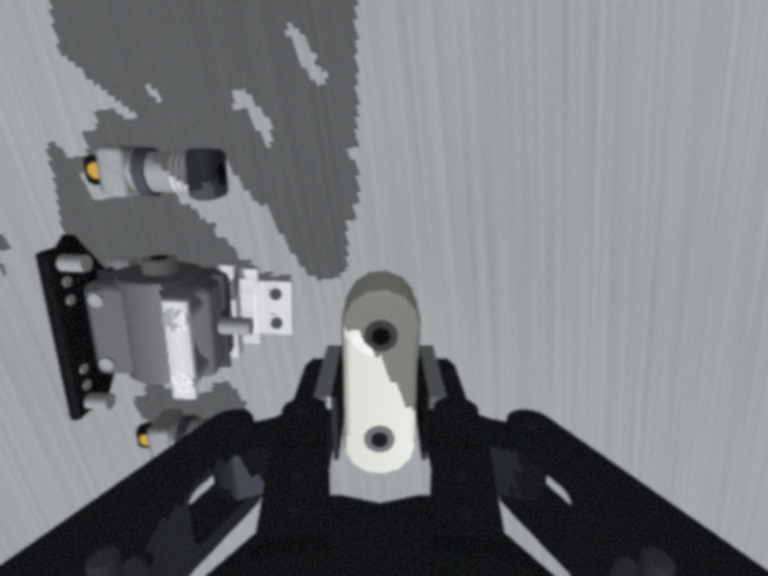

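View pics/s22.png

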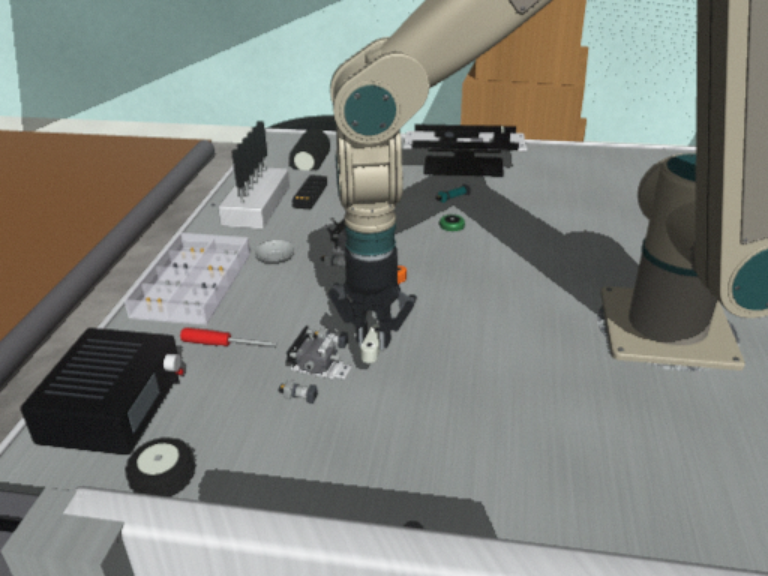

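Emit:
step_arm(
  plan=[
    [[2, 0, 0, 1.5, 0, 0, 0], [2, 0, 0, 1.5, 0, 0, 0], [2, 0, 0, 1.2, 0, 0, 0], [2, 0, 0, 0.7, 0, 0, 0], [2, 0, 0, 0.4, 0, 0, 0], [2, 0, 0, 0, 0, 0, 0], [2, 0, 0, 0, 0, 0, 0]],
  ],
)

```text
time: 30.95
tcp_pos: [0.4825, 0.2054, 0.0215]
orientation: [[-0.129, -0.992, 0.001], [-0.992, 0.129, 0.0], [-0.001, -0.001, -1.0]]
ft_force: [-0.2, -0.1, -0.2]
gripper_width: 0.025
```

```bash
python3 - <<'E'
from h import *
goto(.482,.206,.015,172.5)
n=ray("wrist",[[0,0]],0)
E
```

```text
t 30.95 pos [482.5 205.4  21.5] yaw 172.6 tilt [0.0011 0.0004] w 25.0 F [-0.2 -0.1 -0.2] q6 -1.16
  shift now (before turn) cm [-0.05  0.06  0.65]  turn tz 0.002
  shift after turn cm [-0.05  0.06  0.65]
```

Emit:
step_arm(
  plan=[
    [[2, 0, 0, 0.35, 0, 0, 0], [2, 0, 0, 0.25, 0, 0, 0], [2, 0, 0, 0, 0, 0, 0], [3, 0, 0, 0, 0, 0, 0], [3.8, 0, 0, 0, 0, 0, 0], [3.8, 0, 0, 0, 0, 0, 0], [3.8, 0, 0, 0, 0, 0, 0], [3.8, 0, 0, -1.5, 0, 0, 0], [3.8, 0, 0, -3, 0, 0, 0], [3.8, 0, 0, -4, 0, 0, 0]],
  ],
)

```text
time: 31.78
tcp_pos: [0.4785, 0.2044, 0.0978]
orientation: [[-0.128, -0.992, -0.007], [-0.992, 0.128, -0.002], [0.003, 0.007, -1.0]]
ft_force: [0.7, -0.0, -0.3]
gripper_width: 0.0377
```

Emit:
step_arm(
  plan=[
    [[6, 4, 0, -2, 0, 0, 0], [6, 4, 0, -2, 0, 0, 0], [6, 4, 0, -2, 0, 0, 0], [6, 2, 0, -2, 0, 0, 0], [6, 0, 0, 0, 0, 0, 0], [6, 0, 0, 0, 0, 0, 0], [6, 0, 0, 0, 0, 0, 0]],
  ],
)

```text
time: 32.37
tcp_pos: [0.4646, 0.0749, 0.1753]
orientation: [[-0.128, -0.992, -0.0], [-0.992, 0.128, 0.0], [-0.0, 0.0, -1.0]]
ft_force: [-0.9, 0.1, -0.3]
gripper_width: 0.0602
```

```bash
python3 - <<'E'
from h import *
goto(.482,.206,.015,172.5)
im,c=snap("wrist","w23")
for q,z in(("short_shock_a",.011),("long_shock_a",.011),("bumper",.02),("front_end",.03),("rear_end",.03),("pinion",.01)):
    for o in det("wrist",q,z,c): print(*o)
import pickle; pickle.dump(c,open("w23.pkl","wb"))
im,c=snap("scene","sc23")
for q,z in(("short_shock_a",.011),("long_shock_a",.011),("bumper",.012),("front_end",.02),("rear_end",.02),("lap_puck",.008),("pinion",.006)):
    for o in det("scene",q,z,c): print(*o)
E
```

```text
t 32.37 pos [464.6  74.9 175.3] yaw 172.6 tilt [-0.0003  0.0005] w 60.2 F [-0.9  0.1 -0.3] q6 -1.42
  shift now (before turn) cm [-13.22  -0.05  16.04]  turn tz 0.002
  shift after turn cm [-13.23  -0.02  16.03]
short_shock_a 0.73 [196.0, 319.0] cen [568.0, 263.0] rect 568 265 33 13 longax 82.7
short_shock_a 0.61 [167.0, 228.0] cen [573.0, 124.0] rect 574 124 63 28 longax -7.3
long_shock_a 0.45 [120.0, 0.0] cen [565.0, -104.0] rect 565 -104 11 3 longax -7.3
bumper 0.73 [197.0, 28.0] cen [499.0, -69.0] rect 498 -70 66 30 longax 51.9
bumper 0.67 [250.0, 275.0] cen [482.0, 199.0] rect 481 200 81 25 longax 82.0
front_end 0.74 [154.0, 272.0] cen [572.0, 172.0] rect 573 181 101 58 longax -11.4
pinion 0.97 [164.0, 131.0] cen [551.0, 17.0] rect 551 18 23 23 longax -7.3
pinion 0.75 [196.0, 318.0] cen [569.0, 263.0] rect 570 266 35 12 longax 79.2
short_shock_a 0.43 [351.0, 196.0] cen [597.0, 263.0] rect 596 264 69 30 longax -9.4
long_shock_a 0.64 [196.0, 226.0] cen [581.0, -258.0] rect 578 -258 104 20 longax -10.6
long_shock_a 0.63 [242.0, 222.0] cen [607.0, -122.0] rect 605 -121 104 22 longax -11.2
long_shock_a 0.59 [311.0, 200.0] cen [578.0, 122.0] rect 576 123 76 27 longax -11.5
long_shock_a 0.55 [123.0, 208.0] cen [417.0, -458.0] rect 413 -459 97 28 longax 39.9
long_shock_a 0.54 [103.0, 258.0] cen [635.0, -514.0] rect 633 -512 93 39 longax -66.5
bumper 0.57 [319.0, 182.0] cen [486.0, 199.0] rect 492 201 69 68 longax 71.0
bumper 0.54 [248.0, 199.0] cen [504.0, -73.0] rect 503 -73 77 52 longax 52.2
bumper 0.41 [331.0, 195.0] cen [576.0, 201.0] rect 573 208 145 80 longax -25.8
front_end 0.71 [330.0, 198.0] cen [589.0, 194.0] rect 584 202 143 79 longax -25.8
rear_end 0.89 [212.0, 222.0] cen [592.0, -192.0] rect 588 -193 154 85 longax -11.1
lap_puck 0.57 [167.0, 198.0] cen [410.0, -322.0] rect 409 -321 69 51 longax -5.9
```

View pics/w23.png

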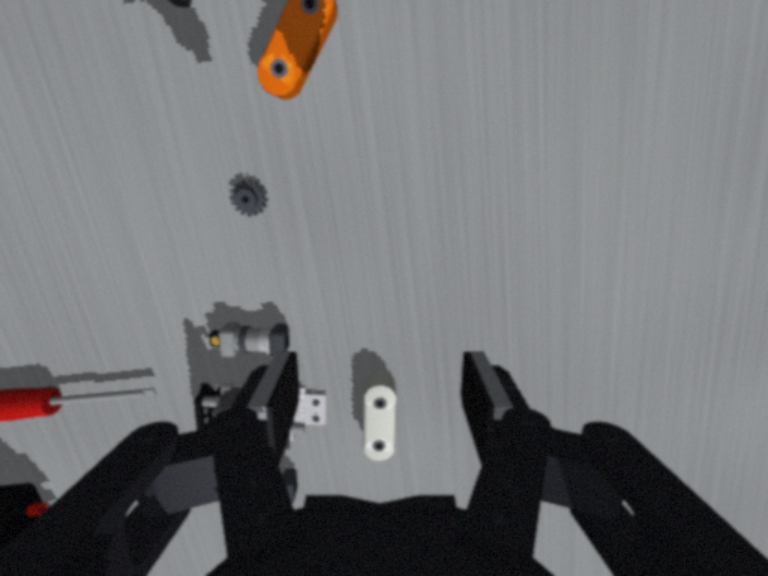

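View pics/sc23.png

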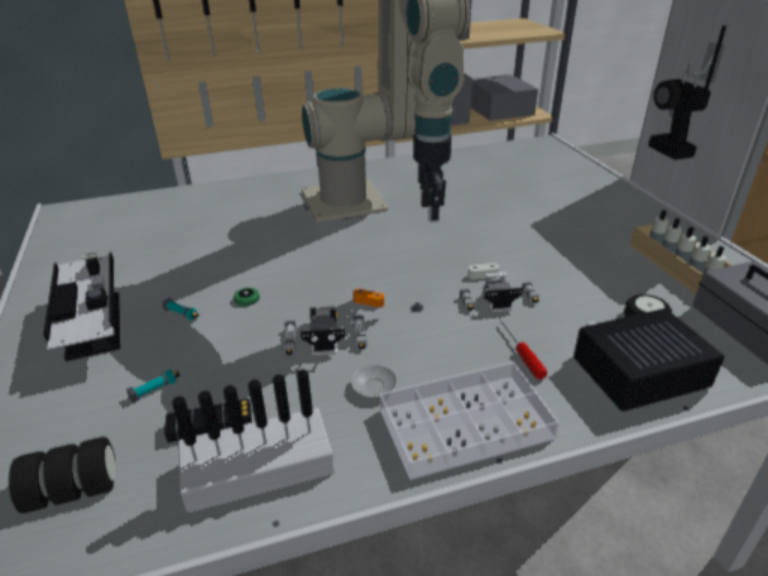

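```bash
python3 - <<'E'
from h import *
import pickle
c=pickle.load(open("w23.pkl","rb"))
b=ray("wrist",np.array([[380,403],[379,446]])*2/3,.024,c); n=ray("wrist",np.array([[326.5,390.5],[326.5,426]])*2/3,.003,c)
print(b.mean(0),n.mean(0)); d=b[1]-b[0]; print(np.degrees(np.arctan2(d[1],d[0])))
a=np.radians(-7.5);u=np.array([np.cos(a),np.sin(a)]);v=np.array([-u[1],u[0]])
for C in(np.array([.581,.193]),n.mean(0)+.055*u):
  for p in(b.mean(0),np.array([.592,.2635]),np.array([.573,.1235])): print(np.round([(p-C)@u,(p-C)@v],4))
a=np.radians(-11.6);u=np.array([np.cos(a),np.sin(a)]);v=np.array([-u[1],u[0]]);C=np.array([.589,-.190])
for p in((.604,-.1225),(.576,-.2585)): print("rear",np.round([(p-C)@u,(p-C)@v],4))
# w15 independent fit of the rear: tower top corners, plate front corner
c=pickle.load(open("w15.pkl","rb"))
t=ray("wrist",np.array([[428,348],[569,351]])*2/3,.058,c); print(t,t.mean(0)-.035*u)
E
```

```text
[0.48123922 0.20546765] [0.52569337 0.19884449]
81.55933300457708
[-0.1005 -0.0007]
[0.0017 0.0713]
[ 0.0011 -0.0699]
[-0.0999  0.0008]
[0.0023 0.0728]
[ 0.0017 -0.0685]
rear [0.0011 0.0691]
rear [ 0.001  -0.0697]
[[ 0.6151334  -0.2405157 ]
 [ 0.63270969 -0.16229814]] [ 0.58963641 -0.19436919]
```

```bash
python3 - <<'E'
from bench import arm
print(arm.job_done()); print(arm.observe()["time"])
E
```

```text
the job is handed in; nothing more can be done
None
the job is handed in; nothing more can be done
```

I placed all five parts and handed the job in, at about 32.5 s on the robot's clock. Each part was set down on the table before the fingers opened, and the gripper was well clear of everything at the end.

My last position checks, from the wrist and scene cameras, against the 15 mm and 0.26 rad limits:

| Part | Where it should be (mm, own frame of the end) | Where I measured it |
|---|---|---|
| Short shocks, front end | x 0, y ±70 | x about +1 to +2, y about +71 and −70, parallel within about 1° |
| Long shocks, rear end | x 0, y ±70 | x about +1, y about +69 and −70, parallel within about 1° |
| Bumper, front end | x −100, y 0 | x about −100, y about −1, square within about 1° |

- **Rear end's centre:** a second, rougher estimate put it about 4 mm to the side of the one I used, so the long shocks' y values could be off by that much. That is still inside the limit.
- **Ends, puck and pinion:** the networks found both ends and the puck within about 10 mm of where they first showed, which is no more than the estimates scatter. In the last scene picture they missed the pinion, but the wrist picture still showed it near where it started.
- **False detections:** some late reports were wrong. One called a short shock long, one called the front end a bumper, and one called a shock a pinion. I checked these against the pictures and ignored them.

The pieces I left alone were the turquoise shocks and the orange bumper.

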